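# Change over the samples in a vacuum drying station

### The job

Change over the vacuum dryer: first turn the red winged knob under the front edge of the station fully to vent (wing to the green dot's side), then lift the clear dome off, stand the dried yellow-capped jar in the green tray, and stand every blue-capped jar on the bench upright on the chamber plate where the dome can cover them. Then seat the dome back in its rim over the jars and, last, turn the knob fully to vacuum (the blue dot's side). Never lift the dome unless the knob is at vent, keep the knob at vent until the dome is back, and leave the bottle, tip box and tube rack alone.

Things in the scene. Friction and masses are not known exactly. Their poses are not given: they have to be found in the camera images.
- station: Fixed white steel plate 240 (x) x 360 (y) x 18 mm on four feet, its top 105 mm above the bench and its underside at 87 mm; front edge at its x = -120 mm. Origin: on the bench under the plate's centre; x points away from its front edge, y to the station's left, z up. The grey chamber seat is on top at the right; a dial gauge (30 mm radius, up to 205 mm above the bench) stands at the back left at x 85, y 135 mm.
- plate (a point): Centre of the white chamber plate on the station (station frame x 15, y -80, z 115 mm): jars stand on it at this height. A grey rim of inner radius 94 and outer radius 100 mm surrounds it, 8 mm high; the dome's foot stands inside the rim.
- valve_axis (a point): Point on the knob's vertical turning axis under the station, at the mid-height of the wing (station frame x -98, y 120, z 70 mm), 22 mm behind the plate's front edge.
- valve (a joint): Angle of the knob, rad, stops at 0 and 1.4. 0 = vent (the wing points to the front and 0.7 rad to the station's left, +y, the side of the green dot); 1.4 = vacuum (front and 0.7 rad to the right, -y, the side of the blue dot); at 0.7 it points straight to the front (station -x). It grows anticlockwise seen from above. Stiff (0.15 N m), stays where it is left.
- wing (a point): Grip point on the red wing of the knob, 90 mm from the turning axis and at the wing's mid-height, 70 mm above the bench; it moves with the knob. The wing is a bar 14 mm thick and 22 mm high (59 to 81 mm above the bench) that runs out to 115 mm from the axis, beyond the station's front edge, where it can be pinched from above. The round black hub (52 mm across) hangs from the underside.
- dome: Loose clear plastic dome, about 450 g: outer diameter 170, inner radius 80, inner height 69, total height without knob 75 mm. Origin: centre of its open foot, z up. On top a blue round knob, 30 mm across, from 75 to 105 mm above the origin. At the start it covers the chamber plate.
- dry_jar: The dried sample: white squat jar with a yellow cap, 36 mm diameter, 38 mm high, about 70 g. Origin: centre of its underside, z up. At the start it stands under the dome.
- jar1: Sample to be dried: white squat jar with a blue cap, 36 mm diameter, 38 mm high, about 70 g, origin at the centre of its underside, z up; on the bench at the right. May be absent.
- jar2: Sample to be dried: white squat jar with a blue cap, 36 mm diameter, 38 mm high, about 70 g, origin at the centre of its underside, z up; on the bench at the right. May be absent.
- jar3: Sample to be dried: white squat jar with a blue cap, 36 mm diameter, 38 mm high, about 70 g, origin at the centre of its underside, z up; on the bench at the right. May be absent.
- jar4: Sample to be dried: white squat jar with a blue cap, 36 mm diameter, 38 mm high, about 70 g, origin at the centre of its underside, z up; on the bench at the right. May be absent.
- out_tray: Fixed green tray, 110 (x) x 130 (y) x 16 mm, walls 4 mm, inner floor 4 mm above the bench. Origin: centre of its underside.
- mat: Fixed black rubber mat, 200 x 200 x 3 mm, on the bench: a clear place to park the dome. Origin: centre of its underside.
- bottle: Bystander: glass bottle with a blue cap, 70 mm diameter, 150 mm high; origin at the centre of its underside. Not to be moved.
- tip_box: Bystander: clear and white pipette tip box, 88 x 123 x 63 mm; origin at the centre of its underside. Not to be moved.
- rack: Bystander: red tube rack, 70 x 200 x 40 mm; origin at the centre of its underside. Not to be moved.
Things that resemble listed ones, but are neither listed nor needed, are in the scene too. Several things look just like the out_tray: the one meant starts farthest to the robot's left. What is shaped like the jar2 but grey is not meant.

How it is judged:
By the outcome, as a careful person would: the job done as asked, in the order asked, and still so for the second after the job is handed in, with the robot touching nothing.
Of jar1, jar2, jar3, jar4 only 2 to 4 are there at a start; the rules pass over those that are not, and their reading is None.
At some moment in a run one of jar1, jar2, jar3, jar4 may be knocked a few centimetres aside while the robot is not near it.
It also fails if it takes over 210 s, if anything falls off the work surface, if the arm or the gripper's body presses on something with over 40 N, if the wrist force passes 120 N, or if a joint passes its speed limit or range.

### The arm

A 6-joint arm with a two-finger parallel gripper is mounted at the origin on the work surface. World frame = base frame: x ahead of the robot, y to its left, z up, the work surface at z = 0. Lengths are in m, angles in rad, forces in N, time in s.
With the tool pointing down it reaches from about 0.275 to 0.825 m from the base axis. Payload 5.2 kg.
Tool frame: the origin (TCP) lies at the very end of the fingers, on their centre line; the grasp point (between the pads) lies env.grip_depth behind it (env.grip_depth is the distance from the TCP to the grasp point, in m); y points along the fingers, x is the direction in which the jaws open and shut, and the axes are right-handed (so a half turn about y gives the same grasp; the last joint's range is limited). The gripper opens to 93 mm and grips with 3 to 60 N. Pads are 15 mm wide; open, the fingers measure 128 mm over their backs; the gripper's body (75 mm by 188 mm) begins 65 mm behind the grasp point.
Start: joints at [0.918, 0.259, 1.535, -0, 1.348, -0.203], TCP at [0.239, 0.495, 0.219] pointing down, gripper open.
Joint ranges: [-3.14, 3.14], [-0.91, 2.08], [0.19, 2.58], [-1.22, 4.36], [0.22, 2.71], [-3.12, 3.12]. Speed limits (rad/s): [2.57, 2.57, 3.14, 3.14, 3.14, 3.14].

### API

Orientations are given as a rotation vector (axis times angle).
In Python, from plant import env gives the robot as it stands.
- The arm moves only by the tool servo_tool, never from a script. Its argument "deltas" is one flat list of numbers, 7 for each row, row after row: the finger opening in mm, from 0 to 93, then the shift along the tool's x, y, z in mm, then the turn, a rotation vector about the tool's x, y, z in rad. In form: [gripper, tx, ty, tz, wx, wy, wz, gripper, tx, ty, tz, wx, wy, wz, ...]. A call has 1 to 5 rows; each row shifts and turns the commanded pose from where the row before left it, along the tool's axes as they then stand; what a row does not reach is not made up. A row lasts 1/10 s, in which the tool goes at most 50 mm and 8.59 degrees, less where a joint would pass 70% of its speed; a pose out of reach is approached as far as the arm can. A call with a gripper value outside its range is refused whole. The fingers move at their own pace and stop on an object; the grip force is fixed at half the most. Time passes only in rows, so rows that do not move let the fingers close. It gives the time, the measured TCP pose, the force and the opening at its end, in the units of the state.
- env.get_state(): the state, without advancing time (a new reading comes with each control period).
- env.get_image(name): name is "scene" or "side" or "wrist"; returns the picture (480x640x3 uint8, red, green, blue); there is no depth.
- env.get_calibration(name): a dict with "camera_matrix" (3x3 intrinsics, pixels), "world_to_cam" (4x4, takes a point from world to camera coordinates). Camera axes: x right, y up, looking along -z (the intrinsics and any distortion apply to the point x, -y, -z); pixel columns grow to the right and rows downward; lengths in m; the calibration is good to about 2 mm. A picture is of the moment at which its call begins: read the wrist's pose just before it. get_calibration takes no time and is no camera call; for the wrist camera it gives the pose at the moment of the call.
- env.sign_off(): hands the job in, once; it reports no verdict.
Trained networks look in the newest picture that a camera, given by its name, has taken for a name from the list of things; names that differ only in an ending like _2 or _b are one class to them, and where a whole thing is asked for, a point or a joint stands for the part that bears it (a point fixed in the world has none). Each returns a list of dicts, best first, with "conf" (0 to 1); they miss things now and then, are a little off and sometimes report something else, mostly with a low value. They report only what shows in the picture. A call takes as long as a camera call. They do not tell look-alikes from the thing itself.
- env.recognise(target, camera): "position" ([column, row] in pixels, amid what is visible of it).
The state is a dict: "clock": time; "joints": joint angles; "joint_velocities": joint speeds; "joint_efforts": joint torques, N m; "position": TCP position; "tool_rot": TCP orientation; "ft_force": force on the tool from outside, world axes, zero at the start; "torque": the same for the moment, N m; "width": finger opening in m.
Only numpy, scipy, OpenCV 4.12 (cv2) and the standard library are available. Lean on these libraries where they do the work, as an engineer would, in place of code of your own. Each camera call takes 0.05 s, during which the arm holds its last target. There are 200 camera calls.

## Working session

There is one attempt and no reset: what is moved stays moved. The work goes in short steps, Python scripts to look and compute and a tool call to move; the robot and the scene stay as the last step left them, time stands still between calls to the robot, and variables do not carry over. Pictures are saved under pics/ and viewed, about 12 in all and at most 16, crops included, and the job is handed in when it is done.

Besides the shell and the picture viewer there is one more tool, called after "Emit:" in YAML: its name, and indented under it one key for each argument. servo_tool: Moves the arm, as the interface text tells. Its arguments: {"type":"object","properties":{"deltas":{"type":"array"}},"required":["deltas"]}

```bash
mkdir -p pics
cat > h.py <<'E'
import numpy as np, cv2
from plant import env
from scipy.spatial.transform import Rotation as R
def shot(cam,name,crop=None,scale=1):
    im=env.get_image(cam)[:,:,::-1]
    if crop: im=im[crop[1]:crop[3],crop[0]:crop[2]]
    if scale!=1: im=cv2.resize(im,None,fx=scale,fy=scale,interpolation=cv2.INTER_CUBIC)
    cv2.imwrite(f'pics/{name}.png',im)
def ray(cam,px,z):
    c=env.get_calibration(cam);K=np.array(c['camera_matrix']);T=np.array(c['world_to_cam'])
    d=np.linalg.inv(K)@[px[0],px[1],1]; d=T[:3,:3].T@(d*[1,-1,-1]); o=-T[:3,:3].T@T[:3,3]
    return o+d*(z-o[2])/d[2]
def proj(cam,p):
    c=env.get_calibration(cam);K=np.array(c['camera_matrix']);T=np.array(c['world_to_cam'])
    q=T[:3,:3]@np.array(p)+T[:3,3]; q=K@(q*[1,-1,-1]); return (q[:2]/q[2]).round(1)
E
python3 - <<'E'
from h import *
shot('scene','s0');shot('side','d0')
s=env.get_state();print(s['position'],s['tool_rot'],s['width'],s['clock'],env.grip_depth)
hz=dict(station=.1,wing=.07,dome=.13,dry_jar=.135,jar1=.03,out_tray=.01,mat=.003,bottle=.1,tip_box=.05,rack=.03)
for cam in('scene','side'):
  for n,z in hz.items():
    for r in env.recognise(n,cam)[:6]: print(cam,n,round(r['conf'],2),np.round(r['position']),ray(cam,r['position'],z).round(3))
print(env.get_calibration('scene'))
E
```

```text
[0.23882224 0.49491058 0.21790762] [-1.38964065 -0.87062369  0.87314745] 0.09297840632853832 0.1 0.0188
scene station 0.84 [438. 218.] [0.653 0.186 0.1  ]
scene wing 0.64 [377. 174.] [0.416 0.244 0.07 ]
scene dome 0.94 [401. 210.] [0.593 0.12  0.13 ]
scene dome 0.49 [187. 322.] [ 0.511 -0.412  0.13 ]
scene jar1 0.86 [229. 341.] [ 0.537 -0.348  0.03 ]
scene jar1 0.72 [187. 323.] [ 0.436 -0.381  0.03 ]
scene jar1 0.71 [228. 307.] [ 0.464 -0.294  0.03 ]
scene out_tray 0.9 [270. 278.] [ 0.449 -0.163  0.01 ]
scene out_tray 0.7 [187. 256.] [ 0.25  -0.257  0.01 ]
scene out_tray 0.67 [105. 320.] [ 0.287 -0.497  0.01 ]
scene mat 0.94 [326. 318.] [ 0.62  -0.153  0.003]
scene mat 0.69 [311. 214.] [0.348 0.066 0.003]
scene bottle 0.91 [259. 385.] [ 0.697 -0.393  0.1  ]
scene tip_box 0.87 [311. 213.] [0.387 0.029 0.05 ]
scene rack 0.58 [376. 372.] [ 0.799 -0.191  0.03 ]
scene rack 0.18 [400. 211.] [0.526 0.21  0.03 ]
side station 0.71 [310. 202.] [0.529 0.114 0.1  ]
side station 0.31 [465. 303.] [ 0.626 -0.423  0.1  ]
side wing 0.74 [313. 201.] [0.562 0.171 0.07 ]
side wing 0.55 [264. 196.] [0.44
[... 457 characters left out ...]
.269  0.01 ]
side mat 0.76 [391. 276.] [ 0.618 -0.157  0.003]
side bottle 0.84 [464. 303.] [ 0.623 -0.422  0.1  ]
side bottle 0.36 [391. 277.] [ 0.541 -0.278  0.1  ]
side tip_box 0.89 [268. 249.] [0.372 0.021 0.05 ]
side rack 0.65 [452. 254.] [ 0.783 -0.173  0.03 ]
{'camera_matrix': array([[560.57991087,   0.        , 319.74335518],
       [  0.        , 560.57991087, 241.54288681],
       [  0.        ,   0.        ,   1.        ]]), 'world_to_cam': array([[ 0.69903144,  0.71478423, -0.02094164, -0.31167958],
       [-0.48550604,  0.49589999,  0.71997714,  0.20766607],
       [ 0.52501326, -0.49311937,  0.69368174, -1.62315827],
       [ 0.        ,  0.        ,  0.        ,  1.        ]])}
```

View pics/s0.png

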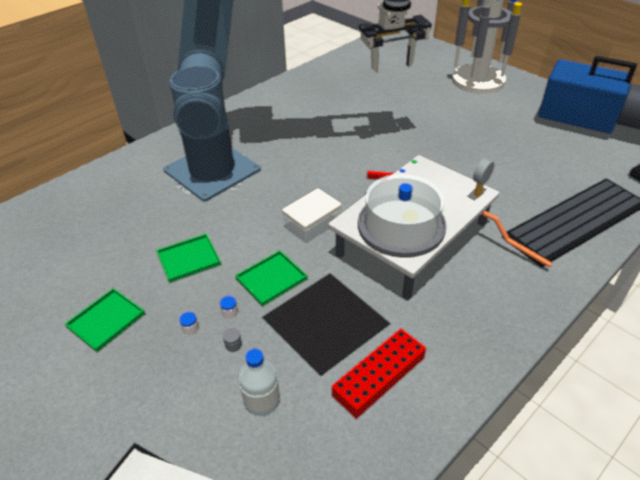

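View pics/d0.png

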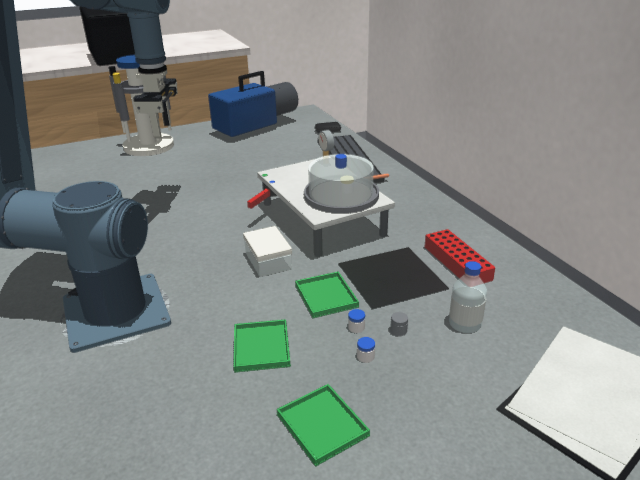

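The scene view shows three green trays, at (270,278), (189,257) and (105,320). (270,278) has the largest y (-0.16), so it is farthest to the robot's left and is the one meant. There are two blue-capped jars, at (229,306) and (188,323). The one at (232,340) is grey, so it isn't meant. The wing shows at (380,175) and the dome knob at (405,190).

Run:
```python
from h import *
a=env.get_image('scene')[:,:,::-1];b=env.get_image('side')[:,:,::-1]
A=cv2.resize(a[150:300,325:505],(720,600),interpolation=cv2.INTER_CUBIC)
cv2.imwrite('pics/c1.png',A)
B=cv2.resize(b[145:265,240:400],(800,600),interpolation=cv2.INTER_CUBIC)
cv2.imwrite('pics/c2.png',B)
```

```text
(no output)
```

View pics/c1.png

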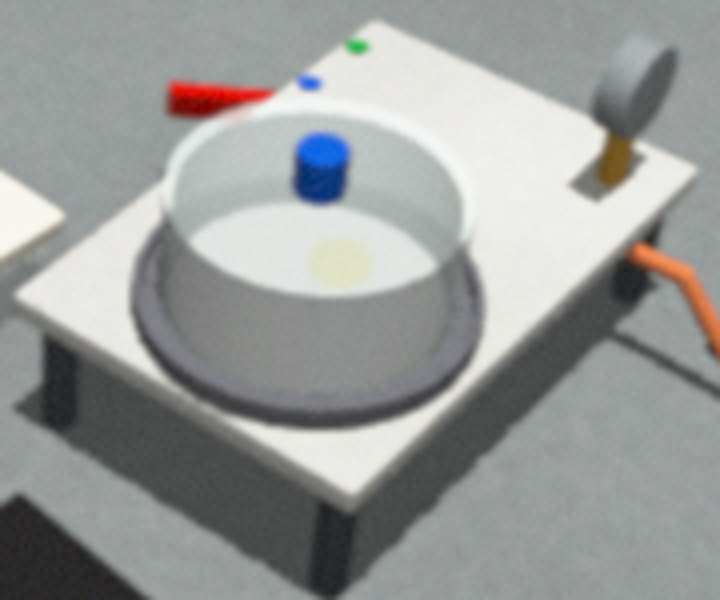

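View pics/c2.png

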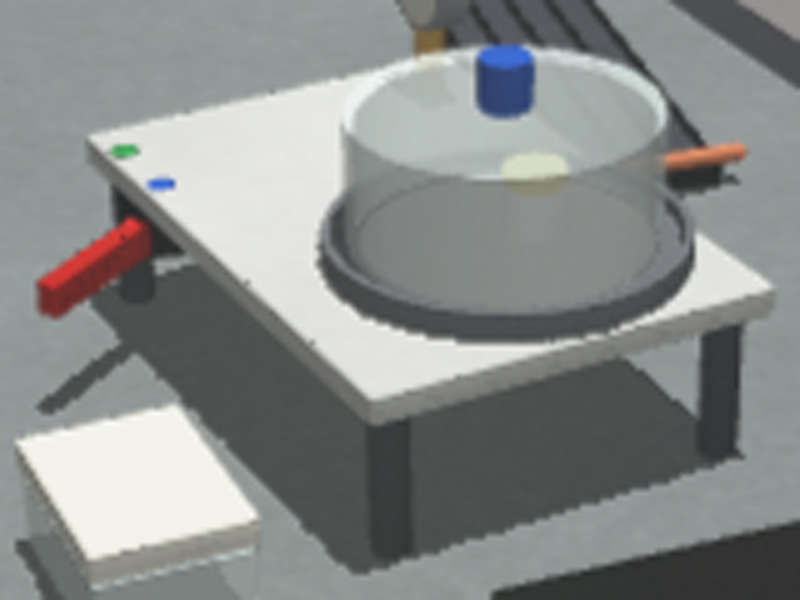

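```bash
cat > st.py <<'E'
from h import *
from scipy.optimize import least_squares
obs=[('scene',(-.12,.18),(419,155.2)),('scene',(.12,.18),(499.2,193)),('scene',(.12,-.18),(412.5,274.2)),('scene',(-.12,-.18),(329,224)),
('side',(-.12,.18),(257.6,172.2)),('side',(-.12,-.18),(314,225.5)),('side',(.12,-.18),(395,202.5))]
def S(p,q):
    c,s=np.cos(p[2]),np.sin(p[2]); return np.array([p[0]+c*q[0]-s*q[1],p[1]+s*q[0]+c*q[1],q[2]])
f=lambda p:np.concatenate([proj(c,S(p,(*q,.105)))-u for c,q,u in obs])
best=least_squares(f,[.55,.15,0.1],diff_step=1e-2,x_scale=[.1,.1,.3])
best=least_squares(f,best.x,diff_step=3e-3)
P=best.x
E
sed -i 's/return (q\[:2\]\/q\[2\]).round(1)/return q[:2]\/q[2]/' h.py
python3 - <<'E'
from st import *
print(P,best.fun.round(1))
for n,q in dict(plate=(.015,-.08,.115),axis=(-.098,.12,.07)).items(): print(n,S(P,q))
for a in(0,.7,1.4):
    t=np.pi+(a-.7); print('wing',a,S(P,(-.098+.09*np.cos(t),.12+.09*np.sin(t),.07)))
print('knob',ray('scene',(405.7,187),.22),ray('side',(341.2,156.2),.22))
print('wingtip',ray('scene',(325+172/4,150+98/4),.07),ray('side',(240+50/5,145+295/5),.07))
print('dry cap',ray('scene',(325+340/4,150+263/4),.153),ray('side',(240+536/5,145+172/5),.153))
print('jars',ray('scene',(229,301.5),.038),ray('side',(356.5,314.5),.038),ray('scene',(188,318.5),.038),ray('side',(366.5,343.5),.038))
s=env.get_state();print(R.from_rotvec(s['tool_rot']).as_matrix().round(3))
E
```

```text
[0.59503198 0.17517933 0.05270494] [-0.3 -0.9  1.1 -1.  -0.  -0.3 -1.8 -0.9  0.3 -0.4  0.5 -0.6  1.4 -0.1]
plate [0.61422559 0.09608062 0.115     ]
axis [0.4908464  0.28985001 0.07      ]
wing 0 [0.41905179 0.34412278 0.07      ]
wing 0.7 [0.40097137 0.28510876 0.07      ]
wing 1.4 [0.42516058 0.22832462 0.07      ]
knob [0.61450131 0.09817181 0.22      ] [0.61157376 0.09770318 0.22      ]
wingtip [0.39866827 0.22606753 0.07      ] [0.39860901 0.23079245 0.07      ]
dry cap [0.63588215 0.09581637 0.153     ] [0.6271541  0.09376709 0.153     ]
jars [ 0.45886369 -0.2866422   0.038     ] [ 0.45409369 -0.28990856  0.038     ] [ 0.43414447 -0.37644904  0.038     ] [ 0.42934502 -0.37892199  0.038     ]
[[ 0.435  0.    -0.901]
 [ 0.901  0.     0.435]
 [ 0.    -1.     0.   ]]
```

```bash
cat > plan.py <<'E'
import sys
from h import *
# args: waypoints x,y,z,yaw(world angle of tool x, or k to keep),grip in mm/mm/mm/rad/mm ; prints rows
def run(wps,start=None):
    s=env.get_state()
    p=np.array(s['position'])*1000 if start is None else np.array(start[:3],float); 
    M=R.from_rotvec(s['tool_rot']).as_matrix(); a=np.arctan2(M[1,0],M[0,0]) if start is None else start[3]
    print('from',p.round(1),round(a,3),round(s['width']*1000,1))
    for x,y,z,yaw,g in wps:
        t=np.array([x,y,z],float); yaw=a if yaw is None else yaw
        n=max(1,int(np.ceil(max(np.linalg.norm(t-p)/48,abs(yaw-a)/.145)-1e-6))); rows=[]
        for i in range(n):
            tgt=p+(t-p)/(n-i); ta=a+(yaw-a)/(n-i)
            ex=np.array([np.cos(a),np.sin(a),0]);ey=np.array([0,0,-1.]);ez=np.cross(ex,ey)
            d=tgt-p; loc=np.round([d@ex,d@ey,d@ez],1); w=round(-(ta-a),3)
            p=p+loc[0]*ex+loc[1]*ey+loc[2]*ez; a-=w
            rows.append([g,*loc.tolist(),0,w,0])
        print('->',(x,y,z,round(yaw,3)))
        for r in rows: print('  ',','.join('%g'%v for v in r))
def wps(*a): run(a)
E
python3 -c "
from plan import *
wps((350,230,260,2.2,50))"
```

```text
from [239.1 495.3 218.7] 1.121 93.1
-> (350, 230, 260, 2.2)
   50,-23.8,-5.2,-26.9,0,-0.135,0
   50,-27.2,-5.2,-23.4,0,-0.135,0
   50,-30.2,-5.2,-19.6,0,-0.135,0
   50,-32.5,-5.1,-15.3,0,-0.135,0
   50,-34.3,-5.2,-10.8,0,-0.135,0
   50,-35.4,-5.1,-6.1,0,-0.135,0
   50,-35.9,-5.2,-1.3,0,-0.135,0
   50,-35.8,-5.1,3.6,0,-0.134,0
```

Emit:
servo_tool:
  deltas: [50,-23.8,-5.2,-26.9,0,-0.135,0,50,-27.2,-5.2,-23.4,0,-0.135,0,50,-30.2,-5.2,-19.6,0,-0.135,0,50,-32.5,-5.1,-15.3,0,-0.135,0,50,-34.3,-5.2,-10.8,0,-0.135,0]

```text
clock: 1.7
position: [0.3087, 0.3283, 0.2448]
tool_rot: [-1.091, -1.378, 1.377]
ft_force: [0.7, 0.7, 0.6]
width: 0.0577
```

Emit:
servo_tool:
  deltas: [50,-35.4,-5.1,-6.1,0,-0.135,0,50,-35.9,-5.2,-1.3,0,-0.135,0,50,-35.8,-5.1,3.6,0,-0.134,0,50,0,0,0,0,0,0]

```text
clock: 2.1
position: [0.3516, 0.2276, 0.2607]
tool_rot: [-0.847, -1.655, 1.655]
ft_force: [0.3, 0.5, -0.2]
width: 0.0501
```

Run:
```python
from st import *
shot('wrist','w1');c=env.get_calibration('wrist');T=np.array(c['world_to_cam']);print('cam at',-T[:3,:3].T@T[:3,3],'look',-T[2,:3])
s=env.get_state();print(s['position'],s['joints'],s['ft_force'])
for n in('wing','valve'):
  for r in env.recognise(n,'wrist'): print(n,r,ray('wrist',r['position'],.081))
A=S(P,(-.098,.12,.081));print('axis px',proj('wrist',A))
```

```text
cam at [0.2923688  0.18788579 0.42628443] look [ 0.21077107  0.15152252 -0.96572071]
[0.35066697 0.22921849 0.26033431] [ 3.11258798e-01 -1.26740573e-02  1.74732135e+00  2.76073782e-05
  1.40581762e+00 -1.88168068e+00] [-0.54398417  0.42950173 -0.85542307]
wing {'position': [295.8, 303.8], 'conf': 0.79} [0.43336361 0.25872318 0.081     ]
valve {'position': [297.2, 301.2], 'conf': 0.7} [0.42995395 0.25898904 0.081     ]
axis px [286.93956255 369.24836256]
```

View pics/w1.png

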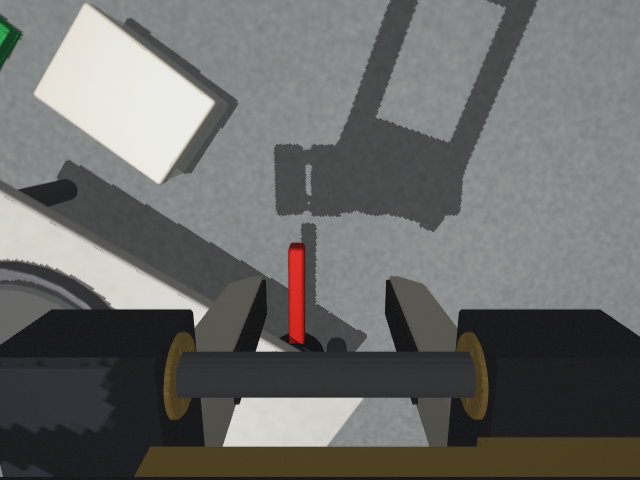

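The wrist view shows the red wing from its tip at (296,247) to the plate edge at (299,340), with both fingers in view.

Run:
```python
from plan import *
a=ray('wrist',(296.5,249),.081);b=ray('wrist',(297.5,335),.081);d=b-a
th=np.arctan2(d[1],d[0]);print(a,b,th,'perp',th+np.pi/2)
u=d/np.linalg.norm(d); ax=a+.115*u; g=a+.02*u; print('axis',ax,'grip',g)
yaw=th+np.pi/2; G=g*1000
wps((G[0],G[1],150,yaw,40),(G[0],G[1],51,yaw,40))
```

```text
[0.39105299 0.23123246 0.081     ] [0.45667905 0.27788923 0.081     ] 0.6180363990743301 perp 2.1888327258692266
axis [0.48478004 0.29786759 0.081     ] grip [0.40735334 0.24282118 0.081     ]
from [349.5 230.8 259.9] 2.195 49.8
-> (np.float64(407.353343620279), np.float64(242.82117528005256), 150, np.float64(2.189))
   40,-8,36.6,-18,0,0.002,0
   40,-8,36.6,-18,0,0.002,0
   40,-7.9,36.7,-18,0,0.002,0
-> (np.float64(407.353343620279), np.float64(242.82117528005256), 51, np.float64(2.189))
   40,-0,33,0,0,0,0
   40,-0,33,0,0,0,0
   40,-0,33,0,0,0,0
```

Emit:
servo_tool:
  deltas: [40,-8,36.6,-18,0,0.002,0,40,-8,36.6,-18,0,0.002,0,40,-7.9,36.7,-18,0,0.002,0,40,0,0,0,0,0,0,40,0,0,0,0,0,0]

```text
clock: 2.75
position: [0.4062, 0.2436, 0.1494]
tool_rot: [-0.845, -1.648, 1.652]
ft_force: [0.7, 0.9, 0.8]
width: 0.04
```

Run:
```python
from plan import *
shot('wrist','w2')
c=cv2.imread('pics/w2.png').astype(int)
m=((c[:,:,2]>120)&(c[:,:,1]<60)&(c[:,:,0]<60)).astype(np.uint8)
ys,xs=np.nonzero(m)
for r in range(ys.min(),ys.max(),12):
    q=xs[ys==r]; 
    if len(q): print(r,q.min(),q.max(),ray('wrist',(q.mean(),r),.081).round(4))
s=env.get_state(); print(s['position'],env.get_state()['width'])
# centre line of gripper projected
M=R.from_rotvec(s['tool_rot']).as_matrix(); print([proj('wrist',[s['position'][0]+k*M[0,2],s['position'][1]+k*M[1,2],.081]).round(0) for k in(-.02,0,.02,.04)])
```

```text
295 323 323 [0.4312 0.2599 0.081 ]
307 302 323 [0.4412 0.2593 0.081 ]
319 302 323 [0.4476 0.2639 0.081 ]
331 302 323 [0.4542 0.2685 0.081 ]
343 302 323 [0.4608 0.2732 0.081 ]
[0.40688417 0.2436897  0.15067275] 0.03993500461812263
[array([325., 281.]), array([325., 248.]), array([325., 214.]), array([325., 179.])]
```

View pics/w2.png

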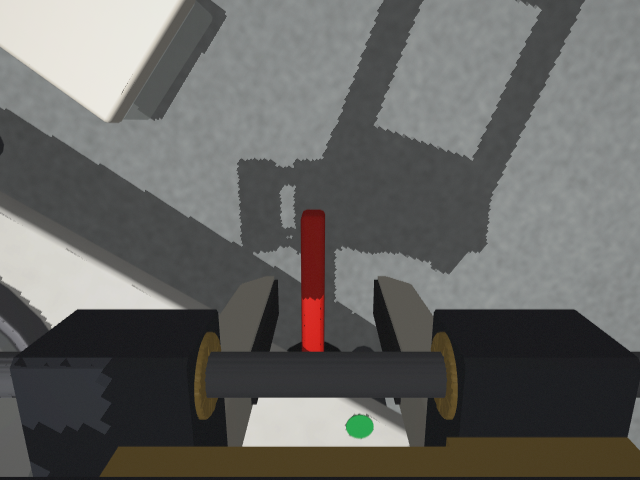

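The wing's tip is at (313,215), with its lower part lit and the rest in the gripper's shadow. It lies about 12 px left of the jaw centre at column 325, so I centre on it and go down.

Run:
```python
from plan import *
s=env.get_state();M=R.from_rotvec(s['tool_rot']).as_matrix();p=s['position']
a=ray('wrist',(313.3,217),.081);b=ray('wrist',(313,343),.081);d=b-a;th=np.arctan2(d[1],d[0]);print(a,b,th,th+np.pi/2, 'tool',M.T@(a-p),M.T@(b-p))
u=d/np.linalg.norm(d);print('axis',a+.115*u,'green',ray('wrist',(360,427),.105),'px+x',proj('wrist',p+.02*M[:,0]))
```

```text
[0.39565997 0.22773208 0.081     ] [0.46063453 0.27342037 0.081     ] 0.6128516615003314 2.183647988295228 tool [-0.00645005  0.06967472  0.01840519] [-0.00718808  0.06965657 -0.06102131]
axis [0.48973124 0.29388036 0.081     ] green [0.47787916 0.32014107 0.105     ] px+x [372.01951163 296.09181198]
```

Emit:
servo_tool:
  deltas: [40,-7,0,0,0,0,0,40,0,33,0,0,0,0,40,0,33,0,0,0,0,40,0,33,0,0,0,0,0,0,0,0,0,0,0]

```text
clock: 3.3
position: [0.4093, 0.2362, 0.0494]
tool_rot: [-0.845, -1.646, 1.652]
ft_force: [0.6, -0.3, 0.8]
width: 0.036
```

Emit:
servo_tool:
  deltas: [0,0,0,0,0,0,0,0,0,0,0,0,0,0,0,0,0,0,0,0,0,0,0,0,0,0,0,0]

```text
clock: 3.7
position: [0.4131, 0.2376, 0.053]
tool_rot: [-0.851, -1.654, 1.649]
ft_force: [-1.9, 0.9, 7.6]
width: 0.0138
```

Run:
```python
from plan import *
s=env.get_state();p=s['position'];print(p,s['width'],s['ft_force'])
M=R.from_rotvec(s['tool_rot']).as_matrix(); ax=np.array([.4903,.292,p[2]]); v=M.T@(ax-p);print('axis in tool',v)
```

```text
[0.41309622 0.23764954 0.05298618] 0.013786318792911326 [-1.89396372  0.92671611  7.55019148]
axis in tool [-0.00077661  0.00037233 -0.09441215]
```

Emit:
servo_tool:
  deltas: [0,13.2,0,-0.9,0,0.14,0,0,13.2,0,-0.9,0,0.14,0,0,13.2,0,-0.9,0,0.14,0,0,13.2,0,-0.9,0,0.14,0,0,0,0,0,0,0,0]

```text
clock: 4.2
position: [0.3954, 0.2878, 0.053]
tool_rot: [-1.183, -1.255, 1.249]
ft_force: [-0.5, -1.3, 9.9]
width: 0.0138
```

Emit:
servo_tool:
  deltas: [0,13.2,0,-0.9,0,0.14,0,0,13.2,0,-0.9,0,0.14,0,0,13.2,0,-0.9,0,0.14,0,0,13.2,0,-0.9,0,0.14,0,0,0,0,0,0,0,0]

```text
clock: 4.7
position: [0.4074, 0.3382, 0.0529]
tool_rot: [-1.407, -0.835, 0.829]
ft_force: [0.1, -3.8, 10.5]
width: 0.014
```

Run:
```python
from st import *
s=env.get_state();p=s['position'];M=R.from_rotvec(s['tool_rot']).as_matrix();a=np.arctan2(M[1,0],M[0,0])
print(p,'yaw',a,s['width'],s['ft_force'],s['torque'])
for A in((.4903,.292),S(P,(-.098,.12,.07))[:2]): d=p[:2]-A; print('valve from pos',np.arctan2(-d[1],-d[0])-P[2]+.7,np.hypot(*d)); 
print('valve from yaw',a-np.pi/2-P[2]+.7)
```

```text
[0.40742358 0.33824883 0.05294474] yaw 1.0682627966754001 0.014018495568331547 [ 0.07713496 -3.8447249  10.46192455] [-0.80550067 -0.11155056 -0.40828561]
valve from pos 0.1382956579331177 0.09490761213723661
valve from pos 0.12158929814022856 0.09644590163060655
valve from yaw 0.14476152546916732
```

Emit:
servo_tool:
  deltas: [0,13.2,0,-0.9,0,0.14,0,0,0,0,0,0,0,0]

```text
clock: 4.9
position: [0.4137, 0.3479, 0.0529]
tool_rot: [-1.449, -0.726, 0.724]
ft_force: [-0.6, -5.6, 9.5]
width: 0.0139
```

Emit:
servo_tool:
  deltas: [0,5.6,0,-0.2,0,0.06,0,0,0,0,0,0,0,0,0,0,0,0,0,0,0]

```text
clock: 5.2
position: [0.414, 0.3482, 0.0525]
tool_rot: [-1.467, -0.678, 0.689]
ft_force: [-6.7, -20.6, 17.8]
width: 0.0142
```

Run:
```python
from st import *
s=env.get_state();p=s['position'];M=R.from_rotvec(s['tool_rot']).as_matrix();a=np.arctan2(M[1,0],M[0,0])
print(p,'yaw',a,s['width'],s['ft_force'],s['torque'])
for A in((.4903,.292),S(P,(-.098,.12,.07))[:2]): d=p[:2]-A; print('valve from pos',np.arctan2(-d[1],-d[0])-P[2]+.7,np.hypot(*d)); 
print('valve from yaw',a-np.pi/2-P[2]+.7)
```

```text
[0.41404926 0.34819827 0.05249435] yaw 0.8748838736024608 0.014191000401062016 [ -6.7095465  -20.61319682  17.81196544] [-3.23663617  1.05176703  0.45639238]
valve from pos 0.01215343243307132 0.09472286797656881
valve from pos -0.0024304847096283666 0.09644853984313603
valve from yaw -0.04861739760377204
```

Run:
```python
from plan import *
wps((409,344,52,None,45),(409,344,150,None,45),(500,230,260,1.0,60),(613,97.5,260,1.1,60),(613,97.5,193,1.1,60))
```

```text
from [414.  348.2  52.5] 0.875 14.2
-> (409, 344, 52, np.float64(0.875))
   45,-6.5,0.5,1.2,0,-0,0
-> (409, 344, 150, np.float64(0.875))
   45,0,-32.7,-0,0,-0,0
   45,0,-32.7,-0,0,-0,0
   45,0,-32.6,-0,0,-0,0
-> (500, 230, 260, 1.0)
   60,-7.3,-27.5,-35.7,0,-0.031,0
   60,-8.4,-27.5,-35.5,0,-0.031,0
   60,-9.5,-27.5,-35.2,0,-0.032,0
   60,-10.5,-27.5,-34.9,0,-0.031,0
-> (613, 97.5, 260, 1.1)
   60,-12.6,-0,-41.7,0,-0.025,0
   60,-13.7,-0,-41.3,0,-0.025,0
   60,-14.7,-0,-41,0,-0.025,0
   60,-15.7,-0,-40.6,0,-0.025,0
-> (613, 97.5, 193, 1.1)
   60,0,33.5,-0,0,-0,0
   60,0,33.5,-0.1,0,-0,0
```

Emit:
servo_tool:
  deltas: [0,-5,0,0,0,-0.05,0,45,0,0,0,0,0,0,45,0,0,0,0,0,0,45,0,0,0,0,0,0,45,0,-20,0,0,0,0]

```text
clock: 5.7
position: [0.4108, 0.3483, 0.0689]
tool_rot: [-1.449, -0.715, 0.723]
ft_force: [0.6, -0.5, -0.2]
width: 0.041
```

Emit:
servo_tool:
  deltas: [45,0,-40,0,0,0,0,45,0,-40,0,0,0,0,60,-7.3,-27.5,-35.7,0,-0.031,0,60,-8.4,-27.5,-35.5,0,-0.031,0,60,-9.5,-27.5,-35.2,0,-0.032,0]

```text
clock: 6.2
position: [0.4852, 0.2665, 0.2347]
tool_rot: [-1.421, -0.794, 0.793]
ft_force: [0.4, 0.3, 0.2]
width: 0.059
```

Emit:
servo_tool:
  deltas: [60,-10.5,-27.5,-34.9,0,-0.031,0,60,-12.6,0,-41.7,0,-0.025,0,60,-13.7,0,-41.3,0,-0.025,0,60,-14.7,0,-41,0,-0.025,0,60,0,0,0,0,0,0]

```text
clock: 6.7
position: [0.6014, 0.14, 0.2598]
tool_rot: [-1.392, -0.869, 0.87]
ft_force: [-0.6, -0.1, -0.7]
width: 0.0599
```

Run:
```python
from st import *
import plan
shot('wrist','w3')
b=env.get_image('scene')[:,:,::-1][140:320,340:510];c=env.get_image('side')[:,:,::-1][145:265,220:400]
cv2.imwrite('pics/c3.png',np.hstack([cv2.resize(b,(400,424)),cv2.resize(c,(400,424))]))
for r in env.recognise('dome','wrist'): print(r)
c=cv2.imread('pics/w3.png').astype(int);m=((c[:,:,0]>90)&(c[:,:,2]<60)&(c[:,:,0]>c[:,:,1]*1.6)).astype(np.uint8)
n,l,st,ce=cv2.connectedComponentsWithStats(m); print([(st[i],ce[i],ray('wrist',ce[i],.22)) for i in range(1,n) if st[i][4]>150])
for cam in('scene','side'):
  for r in env.recognise('wing',cam): print(cam,r,ray(cam,r['position'],.075))
plan.wps((613,97.5,250,1.1,60))
```

```text
{'position': [285.3, 251.3], 'conf': 0.88}
[(array([ 251,  285,   46,   50, 1670], dtype=int32), array([272.65988024, 310.23293413]), array([0.60808983, 0.10954907, 0.22      ]))]
scene {'position': [259.5, 381.8], 'conf': 0.54} [ 0.67939442 -0.38055167  0.075     ]
side {'position': [254.3, 186.8], 'conf': 0.81} [0.44167676 0.31828417 0.075     ]
from [597.4 145.5 261.1] 1.123 60.1
-> (613, 97.5, 250, 1.1)
   60,-18.3,5.6,-17.4,0,0.012,0
   60,-18,5.5,-17.6,0,0.011,0
```

View pics/c3.png

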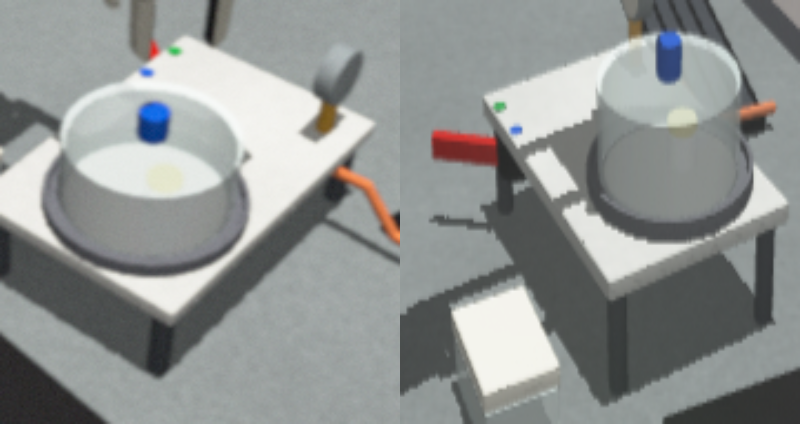

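View pics/w3.png

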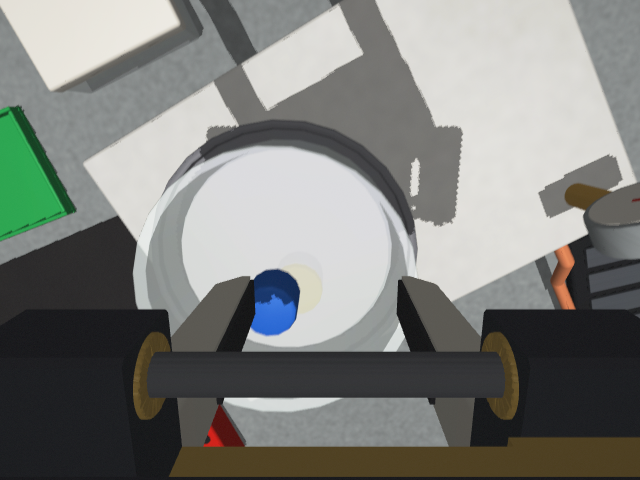

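The knob wing points to the green dot's side (vent); the side crop shows it left of the green dot. The wrist view has the dome knob top at about (274,313).

Run:
```python
from st import *
import plan
for i in range(3):
    s=env.get_state();print(s['clock'],s['position'],s['joint_velocities'].round(3) if hasattr(s['joint_velocities'],'round') else s['joint_velocities'])
    im=env.get_image('wrist')
print(ray('wrist',(274.5,312),.22))
d=cv2.absdiff(im[:,:,::-1],cv2.imread('pics/w3.png'));print(d.max(),(d>20).sum())
c=im[:,:,::-1].astype(int);m=((c[:,:,0]>90)&(c[:,:,2]<60)&(c[:,:,0]>c[:,:,1]*1.6)).astype(np.uint8)
n,l,st,ce=cv2.connectedComponentsWithStats(m); print([(st[i],ce[i],ray('wrist',ce[i],.22)) for i in range(1,n) if st[i][4]>150])
```

```text
7.0 [0.59740331 0.14551541 0.26110998] [ 0.003 -0.005 -0.003 -0.002 -0.002 -0.003]
7.05 [0.59745824 0.14551002 0.26123076] [ 0.001  0.    -0.001 -0.002  0.001 -0.002]
7.1 [0.59755573 0.14540975 0.26133453] [-0.004 -0.    -0.002 -0.002 -0.002 -0.003]
[0.60991592 0.10986595 0.22      ]
203 101237
[(array([ 246,  295,   45,   49, 1291], dtype=int32), array([268.46320682, 322.80325329]), array([0.61410005, 0.10407131, 0.22      ]))]
```

Run:
```python
from plan import *
wps((613.5,100,255,1.1,60),(613.5,100,193,1.1,60))
```

```text
from [597.7 145.3 261.3] 1.124 60.2
-> (613.5, 100, 255, 1.1)
   60,-17,3.2,-16.9,0,0.012,0
   60,-16.8,3.1,-17.1,0,0.012,0
-> (613.5, 100, 193, 1.1)
   60,0,31,-0,0,-0,0
   60,0,31,-0,0,-0,0
```

Emit:
servo_tool:
  deltas: [60,-17,3.2,-16.9,0,0.012,0,60,-16.8,3.1,-17.1,0,0.012,0,60,0,0,0,0,0,0,60,0,0,0,0,0,0,60,0,0,0,0,0,0]

```text
clock: 7.65
position: [0.6136, 0.0999, 0.255]
tool_rot: [-1.396, -0.855, 0.855]
ft_force: [-0.4, 0.7, 0.1]
width: 0.06
```

Run:
```python
from plan import *
im=env.get_image('wrist');c=im[:,:,::-1].astype(int);m=((c[:,:,0]>c[:,:,1]*1.5)&(c[:,:,0]>c[:,:,2]*2)&(c[:,:,0]>40)).astype(np.uint8)
n,l,st,ce=cv2.connectedComponentsWithStats(m); print([(st[i],ce[i]) for i in range(1,n) if st[i][4]>150])
cv2.imwrite('pics/w4.png',im[:,:,::-1])
s=env.get_state();M=R.from_rotvec(s['tool_rot']).as_matrix();p=s['position'];print('tcp col',proj('wrist',[p[0],p[1],.22]),proj('wrist',p+np.array([0,0,.22-p[2]])+M[:,0]*.015))
wps((613.5,100,193,1.1,60))
```

```text
[(array([ 298,  224,   58,   66, 2986], dtype=int32), array([326.0090422 , 257.15170797]))]
tcp col [324.66687932 269.10378906] [354.66287852 269.11141359]
from [613.6 100.  255. ] 1.099 60.1
-> (613.5, 100, 193, 1.1)
   60,-0,31,0.1,0,-0,0
   60,-0,31,0,0,-0.001,0
```

Emit:
servo_tool:
  deltas: [60,0.7,31,3,0,0,0,60,0,31,0,0,0,0,60,0,0,0,0,0,0,0,0,0,0,0,0,0,0,0,0,0,0,0,0]

```text
clock: 8.2
position: [0.6115, 0.1015, 0.193]
tool_rot: [-1.396, -0.855, 0.855]
ft_force: [0.9, 0.4, -0.0]
width: 0.0485
```

Emit:
servo_tool:
  deltas: [0,0,0,0,0,0,0,0,0,0,0,0,0,0,0,0,0,0,0,0,0]

```text
clock: 8.5
position: [0.6116, 0.1011, 0.1929]
tool_rot: [-1.396, -0.855, 0.854]
ft_force: [0.5, 0.2, 1.0]
width: 0.0292
```

Emit:
servo_tool:
  deltas: [0,0,-15,0,0,0,0,0,0,-15,0,0,0,0,0,0,0,0,0,0,0]

```text
clock: 8.8
position: [0.6124, 0.1008, 0.2241]
tool_rot: [-1.398, -0.856, 0.853]
ft_force: [0.6, 0.8, -3.3]
width: 0.0295
```

Run:
```python
from plan import *
s=env.get_state();print(s['ft_force'],s['width'],s['position'])
for cam in('scene','side'):
  for n,z in(('mat',.003),('jar1',.02),('out_tray',.01)):
    for r in env.recognise(n,cam): print(cam,n,round(r['conf'],2),np.round(r['position']),ray(cam,r['position'],z).round(3))
wps((612,100,290,1.1,0),(617,-155,290,1.1,0),(617,-155,90,1.1,0))
```

```text
[ 0.61264487  0.81621595 -3.31008466] 0.02953538271825553 [0.61241866 0.10082372 0.22408336]
scene mat 0.62 [325. 319.] [ 0.622 -0.155  0.003]
scene jar1 0.9 [226. 306.] [ 0.451 -0.29   0.02 ]
scene jar1 0.58 [186. 322.] [ 0.425 -0.379  0.02 ]
scene out_tray 0.81 [188. 254.] [ 0.248 -0.254  0.01 ]
scene out_tray 0.75 [270. 279.] [ 0.452 -0.165  0.01 ]
scene out_tray 0.7 [105. 318.] [ 0.282 -0.495  0.01 ]
side mat 0.66 [392. 277.] [ 0.62  -0.16   0.003]
side mat 0.18 [308. 202.] [0.596 0.292 0.003]
side jar1 0.73 [400. 323.] [ 0.534 -0.336  0.02 ]
side jar1 0.71 [363. 350.] [ 0.423 -0.376  0.02 ]
side jar1 0.58 [357. 318.] [ 0.459 -0.281  0.02 ]
side out_tray 0.94 [323. 423.] [ 0.279 -0.497  0.01 ]
side out_tray 0.6 [309. 201.] [0.596 0.284 0.01 ]
from [611.  100.9 221.5] 1.098 29.4
-> (612, 100, 290, 1.1)
   0,-0.1,-34.3,-0.6,0,-0.001,0
   0,-0.2,-34.2,-0.7,0,-0.001,0
-> (617, -155, 290, 1.1)
   0,-37.5,-0,-20,0,0,0
   0,-37.5,-0,-20,0,0,0
   0,-37.5,-0,-20,0,0,0
   0,-37.5,-0,-20,0,0,0
   0,-37.5,-0,-20.1,0,0,0
   0,-37.5,-0,-20,0,0,0
-> (617, -155, 90, 1.1)
   0,0,40,-0,0,0,0
   0,0,40,-0,0,0,0
   0,0,40,-0,0,0,0
   0,0,40,-0,0,0,0
   0,0,40,-0,0,0,0
```

Emit:
servo_tool:
  deltas: [0,0,-34,0,0,0,0,0,0,-34,0,0,0,0,0,0,0,0,0,0,0,0,-25,0,-13,0,0,0,0,-37.5,0,-20,0,0,0]

```text
clock: 9.6
position: [0.6119, 0.0318, 0.2891]
tool_rot: [-1.393, -0.857, 0.858]
ft_force: [1.0, -0.5, -4.6]
width: 0.0294
```

Emit:
servo_tool:
  deltas: [0,-37.5,0,-20,0,0,0,0,-37.5,0,-20,0,0,0,0,-37.5,0,-20,0,0,0,0,-37.5,0,-20,0,0,0,0,-12.5,0,-7,0,0,0]

```text
clock: 10.1
position: [0.6151, -0.1585, 0.2882]
tool_rot: [-1.397, -0.849, 0.854]
ft_force: [0.1, 0.7, -4.4]
width: 0.0297
```

Emit:
servo_tool:
  deltas: [0,0,30,0,0,0,0,0,0,40,0,0,0,0,0,0,40,0,0,0,0,0,0,40,0,0,0,0,0,0,35,0,0,0,0]

```text
clock: 10.6
position: [0.6145, -0.1528, 0.1021]
tool_rot: [-1.393, -0.853, 0.855]
ft_force: [0.8, -0.7, -4.7]
width: 0.0295
```

Emit:
servo_tool:
  deltas: [0,0,10,0,0,0,0,0,0,0,0,0,0,0,0,0,0,0,0,0,0]

```text
clock: 10.9
position: [0.617, -0.1543, 0.097]
tool_rot: [-1.398, -0.856, 0.854]
ft_force: [-0.6, -0.1, -3.3]
width: 0.0294
```

Emit:
servo_tool:
  deltas: [0,0,5,0,0,0,0,0,0,5,0,0,0,0,0,0,3,0,0,0,0,0,0,3,0,0,0,0,0,0,0,0,0,0,0]

```text
clock: 11.4
position: [0.6161, -0.1542, 0.0807]
tool_rot: [-1.397, -0.855, 0.854]
ft_force: [-1.9, 0.2, 2.6]
width: 0.0295
```

Run:
```python
from plan import *
s=env.get_state();print(s['ft_force'],s['position'])
shot('scene','s5',(160,140,480,380),2.4)
```

```text
[-1.91661945  0.19179157  2.56377715] [ 0.61613789 -0.15417825  0.08066985]
```

View pics/s5.png

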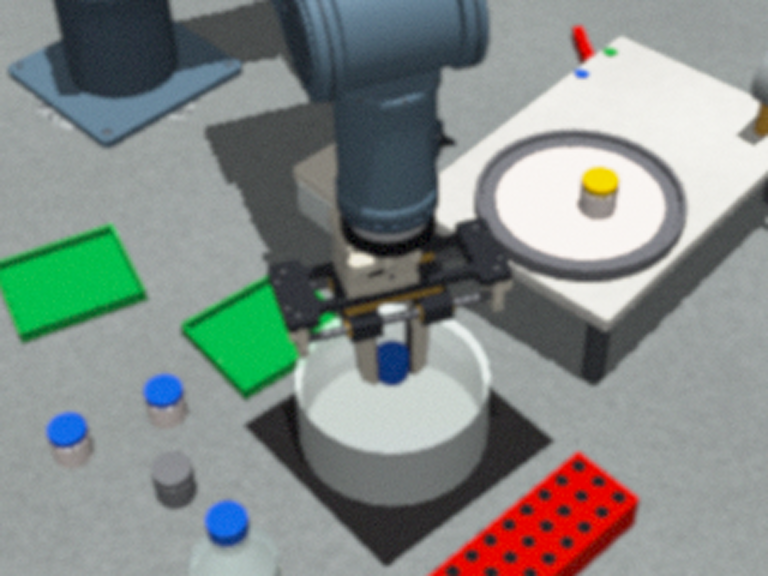

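The dome stands on the mat. The yellow-capped jar is on the plate at crop (600,180), and the wing is at the green side.

Run:
```python
from plan import *
import cv2
im=env.get_image('scene')[:,:,::-1].astype(int); side=env.get_image('side')[:,:,::-1].astype(int)
for cam,c in(('scene',im),('side',side)):
    m=((c[:,:,2]>150)&(c[:,:,1]>120)&(c[:,:,0]<70)).astype(np.uint8); n,l,st,ce=cv2.connectedComponentsWithStats(m)
    print(cam,[(st[i],ce[i],ray(cam,ce[i],.150)) for i in range(1,n) if st[i][4]>15])
print('tray',ray('scene',(270,278.5),.006),ray('side',(326,295),.006))
wps((616,-154,81,None,50),(616,-154,170,None,60),(600,-60,250,1.1,60),(632,95,250,1.1,60))
```

```text
scene [(array([514,   2,   8,   5,  27], dtype=int32), array([518.        ,   3.92592593]), array([0.16937984, 1.29948096, 0.15      ])), (array([403, 210,  14,  12, 130], dtype=int32), array([409.72307692, 215.36153846]), array([0.63266269, 0.0992542 , 0.15      ]))]
side []
tray [ 0.44720149 -0.16298547  0.006     ] [ 0.44380197 -0.16021505  0.006     ]
from [ 616.1 -154.2   80.7] 1.098 29.3
-> (616, -154, 81, np.float64(1.098))
   50,0.1,-0.3,0.2,0,-0,0
-> (616, -154, 170, np.float64(1.098))
   60,0,-44.5,-0,0,-0,0
   60,0,-44.5,-0,0,-0,0
-> (600, -60, 250, 1.1)
   60,25.5,-26.7,19,0,-0.001,0
   60,25.5,-26.7,19,0,-0,0
   60,25.5,-26.6,19,0,-0.001,0
-> (632, 95, 250, 1.1)
   60,38.2,-0,10.4,0,0,0
   60,38.1,-0,10.4,0,0,0
   60,38.2,-0,10.5,0,0,0
   60,38.1,-0,10.4,0,0,0
```

Emit:
servo_tool:
  deltas: [60,0,0,0,0,0,0,60,0,0,0,0,0,0,60,0,0,0,0,0,0,60,0,-44,0,0,0,0,60,0,-45,0,0,0,0]

```text
clock: 12.05
position: [0.6149, -0.1536, 0.1676]
tool_rot: [-1.393, -0.852, 0.856]
ft_force: [0.5, -0.7, 0.6]
width: 0.0597
```

Emit:
servo_tool:
  deltas: [60,25.5,-26.7,19,0,0,0,60,25.5,-26.7,19,0,0,0,60,25.5,-26.6,19,0,0,0,60,38,0,10.4,0,0,0,60,38,0,10.4,0,0,0]

```text
clock: 12.55
position: [0.6168, 0.0181, 0.2503]
tool_rot: [-1.399, -0.856, 0.852]
ft_force: [0.6, 0.9, 0.1]
width: 0.0599
```

Emit:
servo_tool:
  deltas: [60,38,0,10.4,0,0,0,60,38,0,10.4,0,0,0,60,0,0,0,0,0,0,60,0,0,0,0,0,0,60,0,0,0,0,0,0]

```text
clock: 13.05
position: [0.6321, 0.0933, 0.2484]
tool_rot: [-1.397, -0.853, 0.854]
ft_force: [-0.5, -0.8, 1.1]
width: 0.0598
```

```bash
cat > jar.py <<'E'
from plan import *
def cap(color,z):
    im=env.get_image('wrist')[:,:,::-1]; c=im.astype(int)
    m=((c[:,:,2]>70)&(c[:,:,1]>60)&(c[:,:,0]<.4*c[:,:,2])) if color=='y' else ((c[:,:,0]>c[:,:,1]*1.5)&(c[:,:,0]>c[:,:,2]*2)&(c[:,:,0]>40))
    n,l,st,ce=cv2.connectedComponentsWithStats(m.astype(np.uint8)); s=env.get_state();M=R.from_rotvec(s['tool_rot']).as_matrix()
    print('tcp',s['position'])
    for i in range(1,n):
        if st[i][4]>300:
            w=ray('wrist',ce[i],z); print(st[i],ce[i].round(),w.round(4),'tool shift mm',(M.T@(w-s['position'])*1000).round(1))
    return im
E
python3 - <<'E'
from jar import *
cv2.imwrite('pics/w6.png',cap('y',.150))
E
```

```text
tcp [0.63217962 0.09291954 0.2485498 ]
[ 311  199   55   55 2354] [338. 226.] [0.63   0.1032 0.15  ] tool shift mm [ 8.1 98.5  6.6]
```

Emit:
servo_tool:
  deltas: [60,7.5,40,5,0,0,0,60,0,40,0,0,0,0,60,0,25,0,0,0,0,60,0,15,0,0,0,0,60,0,0,0,0,0,0]

```text
clock: 13.6
position: [0.6294, 0.1015, 0.1259]
tool_rot: [-1.394, -0.849, 0.856]
ft_force: [0.1, -0.1, -0.6]
width: 0.0599
```

Emit:
servo_tool:
  deltas: [0,0,0,0,0,0,0,0,0,0,0,0,0,0,0,0,0,0,0,0,0,0,0,0,0,0,0,0,0,0,-30,0,0,0,0]

```text
clock: 14.1
position: [0.6285, 0.1031, 0.1553]
tool_rot: [-1.392, -0.848, 0.859]
ft_force: [0.6, -0.1, -1.1]
width: 0.0354
```

Emit:
servo_tool:
  deltas: [0,0,-45,0,0,0,0,0,0,-45,0,0,0,0,0,0,0,0,0,0,0]

```text
clock: 14.4
position: [0.6346, 0.1034, 0.2571]
tool_rot: [-1.404, -0.865, 0.846]
ft_force: [0.8, -0.6, -0.3]
width: 0.0352
```

Run:
```python
from plan import *
s=env.get_state();print(s['ft_force'],s['width'])
wps((500,-60,250,1.1,0),(445.5,-161.5,150,1.1,0),(445.5,-161.5,24,1.1,0))
```

```text
[ 0.7943661  -0.60849299 -0.2734009 ] 0.035223507210781664
from [634.6 103.4 257.1] 1.098 35.2
-> (500, -60, 250, 1.1)
   0,-41.3,1.4,9.1,0,-0,0
   0,-41.4,1.4,9.1,0,-0,0
   0,-41.3,1.4,9.1,0,-0.001,0
   0,-41.4,1.4,9.2,0,-0,0
   0,-41.3,1.5,9.1,0,-0.001,0
-> (445.5, -161.5, 150, 1.1)
   0,-28.8,25,0.7,0,0,0
   0,-28.8,25,0.6,0,0,0
   0,-28.8,25,0.7,0,0,0
   0,-28.8,25,0.6,0,0,0
-> (445.5, -161.5, 24, 1.1)
   0,-0,42,0,0,0,0
   0,-0,42,0,0,0,0
   0,-0,42,0,0,0,0
```

Emit:
servo_tool:
  deltas: [0,-41.3,1.4,9.1,0,0,0,0,-41.3,1.4,9.1,0,0,0,0,-41.3,1.4,9.1,0,0,0,0,-41.4,1.4,9.1,0,0,0,0,-41.3,1.4,9.1,0,0,0]

```text
clock: 14.9
position: [0.4952, -0.0609, 0.2413]
tool_rot: [-1.396, -0.855, 0.855]
ft_force: [0.4, -0.9, -0.3]
width: 0.0356
```

Emit:
servo_tool:
  deltas: [0,-28.8,25,0.7,0,0,0,0,-28.8,25,0.7,0,0,0,0,-28.8,25,0.7,0,0,0,0,-28.8,25,0.7,0,0,0,0,0,30,0,0,0,0]

```text
clock: 15.4
position: [0.4408, -0.164, 0.1113]
tool_rot: [-1.4, -0.853, 0.853]
ft_force: [0.2, -0.6, -1.2]
width: 0.0356
```

Emit:
servo_tool:
  deltas: [0,0,40,0,0,0,0,0,0,35,0,0,0,0,0,0,10,0,0,0,0,0,0,0,0,0,0,0,0,0,0,0,0,0,0]

```text
clock: 15.9
position: [0.4426, -0.1618, 0.0278]
tool_rot: [-1.398, -0.855, 0.854]
ft_force: [-0.0, 0.4, -0.3]
width: 0.0354
```

Run:
```python
from h import *
s=env.get_state();print(s['ft_force'],s['width'],s['position'])
```

```text
[-0.03528415  0.41721012 -0.31350584] 0.035419993358254305 [ 0.44256107 -0.16175946  0.02779128]
```

Lower to the floor, release and lift, then move above jar 1.

Emit:
servo_tool:
  deltas: [0,0,5,0,0,0,0,0,0,3,0,0,0,0,0,0,2,0,0,0,0,0,0,1,0,0,0,0,0,0,0,0,0,0,0]

```text
clock: 16.4
position: [0.4426, -0.1618, 0.0189]
tool_rot: [-1.399, -0.856, 0.854]
ft_force: [-6.4, 3.6, 29.2]
width: 0.0354
```

Emit:
servo_tool:
  deltas: [60,0,0,0,0,0,0,60,0,0,0,0,0,0,60,0,0,0,0,0,0,60,0,-40,0,0,0,0,60,0,-45,0,0,0,0]

```text
clock: 16.9
position: [0.4401, -0.1603, 0.0998]
tool_rot: [-1.391, -0.852, 0.855]
ft_force: [1.0, -0.6, 0.1]
width: 0.0595
```

Emit:
servo_tool:
  deltas: [60,0,-45,0,0,0,0,60,0,0,0,0,0,0,60,0,0,0,0,0,0]

```text
clock: 17.2
position: [0.4422, -0.1617, 0.1463]
tool_rot: [-1.399, -0.855, 0.854]
ft_force: [0.6, -0.3, 0.1]
width: 0.06
```

Run:
```python
from plan import *
s=env.get_state();print(s['ft_force'],s['position'])
for cam in('scene','side'):
    c=env.get_image(cam)[:,:,::-1].astype(int)
    for nm,m in(('y',(c[:,:,2]>150)&(c[:,:,1]>120)&(c[:,:,0]<70)),('b',(c[:,:,0]>150)&(c[:,:,1]<120)&(c[:,:,2]<70))):
        n,l,st,ce=cv2.connectedComponentsWithStats(m.astype(np.uint8))
        for i in range(1,n):
            if 40<st[i][4]<600: print(cam,nm,st[i],ray(cam,ce[i],.036 if nm=='b' else .04).round(3))
wps((456,-288,180,1.1,60))
```

```text
[ 0.58571006 -0.27025851  0.14025561] [ 0.44217212 -0.16165392  0.14630977]
scene y [262 267  13   7  61] [ 0.452 -0.167  0.04 ]
scene b [597  68  28  10 116] [0.573 1.26  0.036]
scene b [317 283  13  10 104] [ 0.574 -0.115  0.036]
scene b [221 297  15  12 149] [ 0.458 -0.29   0.036]
scene b [185 329  16  14 175] [ 0.475 -0.395  0.036]
scene b [246 349  17  15 199] [ 0.606 -0.338  0.036]
side b [212  87  61  14 380] [0.72  1.35  0.036]
side b [386 236  12   7  54] [ 0.679 -0.054  0.036]
side b [466 262  15   8  93] [ 0.79  -0.246  0.036]
side b [349 310  16  10 129] [ 0.455 -0.287  0.036]
side b [381 336  17  12 156] [ 0.473 -0.392  0.036]
from [ 440.7 -160.7  144.2] 1.098 60.1
-> (456, -288, 180, 1.1)
   60,-35.5,-11.9,-23.9,0,-0.001,0
   60,-35.5,-11.9,-23.8,0,-0,0
   60,-35.5,-12,-23.8,0,-0.001,0
```

Emit:
servo_tool:
  deltas: [60,-35.5,-11.9,-23.9,0,0,0,60,-35.5,-11.9,-23.8,0,0,0,60,-35.5,-12,-23.8,0,0,0,60,0,0,0,0,0,0,60,0,0,0,0,0,0]

```text
clock: 17.8
position: [0.4559, -0.2887, 0.1792]
tool_rot: [-1.393, -0.852, 0.853]
ft_force: [0.0, 0.9, -1.0]
width: 0.06
```

Emit:
servo_tool:
  deltas: [60,0,0,0,0,0,0,60,0,0,0,0,0,0]

```text
clock: 18.0
position: [0.4562, -0.2869, 0.1803]
tool_rot: [-1.393, -0.854, 0.855]
ft_force: [1.2, 0.2, 0.3]
width: 0.0592
```

Run:
```python
from jar import *
cv2.imwrite('pics/w7.png',cap('b',.036))
```

```text
tcp [ 0.45646055 -0.28712266  0.18069644]
[ 301  196   47   47 1244] [324. 214.] [ 0.4517 -0.2854  0.036 ] tool shift mm [ -0.7 144.7   4.8]
[193 276  36  31 396] [205. 288.] [ 0.4625 -0.3948  0.036 ] tool shift mm [-93.3 144.5 -54.6]
```

View pics/w7.png

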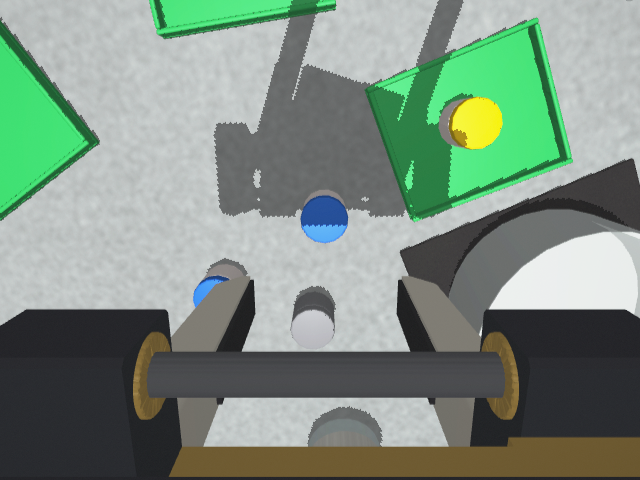

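Jar 1's blue cap is at (324,219) between the fingers, with the grey look-alike at (313,325). Jar 2, knocked aside, is at (210,292). The yellow jar stands in the intended tray at (475,122).

Emit:
servo_tool:
  deltas: [60,-1,45,2,0,0,0,60,0,45,0,0,0,0,60,0,45,0,0,0,0,60,0,22,0,0,0,0,60,0,10,0,0,0,0]

```text
clock: 18.55
position: [0.4532, -0.2863, 0.012]
tool_rot: [-1.391, -0.854, 0.856]
ft_force: [-0.8, -0.2, -0.3]
width: 0.06
```

Emit:
servo_tool:
  deltas: [60,0,0,0,0,0,0,0,0,0,0,0,0,0,0,0,0,0,0,0,0,0,0,0,0,0,0,0,0,0,0,0,0,0,0]

```text
clock: 19.05
position: [0.4553, -0.2892, 0.0157]
tool_rot: [-1.399, -0.855, 0.854]
ft_force: [-0.8, 0.7, 4.9]
width: 0.0353
```

Run:
```python
from plan import *
s=env.get_state();print(s['ft_force'],s['width'])
p=s['position']*1000
wps((p[0],p[1],150,None,0),(480,-60,260,1.1,0),(642,83,240,1.1,0),(642,83,140,1.1,0))
```

```text
[-0.84924761  0.74844884  4.94731954] 0.035331612744806
from [ 455.3 -289.2   15.7] 1.098 35.3
-> (np.float64(455.26436969202405), np.float64(-289.21261207890285), 150, np.float64(1.098))
   0,0,-44.8,0,0,-0,0
   0,0,-44.8,0,0,-0,0
   0,0,-44.7,0,0,-0,0
-> (480, -60, 260, 1.1)
   0,35.9,-18.3,13.7,0,-0,0
   0,35.9,-18.3,13.7,0,-0,0
   0,35.9,-18.4,13.7,0,-0,0
   0,35.9,-18.3,13.8,0,-0.001,0
   0,35.9,-18.4,13.7,0,-0,0
   0,35.9,-18.3,13.7,0,-0.001,0
-> (642, 83, 240, 1.1)
   0,40.2,4,-15.9,0,0,0
   0,40.2,4,-15.9,0,0,0
   0,40.2,4,-15.9,0,0,0
   0,40.1,4,-15.9,0,0,0
   0,40.2,4,-15.9,0,0,0
-> (642, 83, 140, 1.1)
   0,-0,33.3,-0,0,0,0
   0,-0,33.3,-0,0,0,0
   0,-0,33.4,-0,0,0,0
```

Emit:
servo_tool:
  deltas: [0,0,-44,0,0,0,0,0,0,-45,0,0,0,0,0,0,-45,0,0,0,0,0,35.9,-18.3,13.7,0,0,0,0,35.9,-18.3,13.7,0,0,0]

```text
clock: 19.55
position: [0.4633, -0.2126, 0.1873]
tool_rot: [-1.4, -0.854, 0.852]
ft_force: [0.9, 1.1, 0.1]
width: 0.0351
```

Emit:
servo_tool:
  deltas: [0,35.9,-18.3,13.7,0,0,0,0,35.9,-18.3,13.7,0,0,0,0,35.9,-18.3,13.7,0,0,0,0,35.9,-18.3,13.7,0,0,0,0,40.2,4,-15.9,0,0,0]

```text
clock: 20.05
position: [0.5117, -0.0291, 0.2586]
tool_rot: [-1.401, -0.858, 0.852]
ft_force: [1.1, -1.1, 0.4]
width: 0.0354
```

Emit:
servo_tool:
  deltas: [0,40.2,4,-15.9,0,0,0,0,40.2,4,-15.9,0,0,0,0,40.2,4,-15.9,0,0,0,0,40.2,4,-15.9,0,0,0,0,0,33,0,0,0,0]

```text
clock: 20.55
position: [0.6476, 0.0869, 0.2086]
tool_rot: [-1.4, -0.866, 0.849]
ft_force: [0.3, -0.4, -1.3]
width: 0.0353
```

Emit:
servo_tool:
  deltas: [0,0,33,0,0,0,0,0,0,28,0,0,0,0,0,0,0,0,0,0,0,0,0,0,0,0,0,0,0,0,0,0,0,0,0]

```text
clock: 21.05
position: [0.6431, 0.0831, 0.1466]
tool_rot: [-1.399, -0.857, 0.852]
ft_force: [-0.1, -0.2, -0.8]
width: 0.0355
```

Run:
```python
from plan import *
s=env.get_state();print(s['ft_force'],s['width'],s['position'])
```

```text
[-0.05000778 -0.20243773 -0.83328754] 0.0355062540319618 [0.64305953 0.08311439 0.14660274]
```

Emit:
servo_tool:
  deltas: [0,0,8,0,0,0,0,0,0,4,0,0,0,0,0,0,2,0,0,0,0,0,0,1,0,0,0,0,0,0,0,0,0,0,0]

```text
clock: 21.55
position: [0.6417, 0.0832, 0.1307]
tool_rot: [-1.397, -0.855, 0.854]
ft_force: [-3.5, -0.6, 6.0]
width: 0.0356
```

Emit:
servo_tool:
  deltas: [0,0,0,0,0,0,0]

```text
clock: 21.65
position: [0.6417, 0.0832, 0.1307]
tool_rot: [-1.397, -0.855, 0.854]
ft_force: [-3.3, -0.0, 6.2]
width: 0.0354
```

Touching down. Release, lift and travel to jar 2.

Emit:
servo_tool:
  deltas: [55,0,0,0,0,0,0,55,0,0,0,0,0,0,55,0,0,0,0,0,0,55,0,-40,0,0,0,0,55,0,-45,0,0,0,0]

```text
clock: 22.15
position: [0.6403, 0.0833, 0.2126]
tool_rot: [-1.393, -0.85, 0.858]
ft_force: [1.0, -1.4, 0.8]
width: 0.0548
```

Run:
```python
from plan import *
for cam in('scene','side'):
    c=env.get_image(cam)[:,:,::-1].astype(int)
    m=(c[:,:,0]>150)&(c[:,:,1]<120)&(c[:,:,2]<70)
    n,l,st,ce=cv2.connectedComponentsWithStats(m.astype(np.uint8))
    for i in range(1,n):
        if 40<st[i][4]<300: print(cam,st[i],ray(cam,ce[i],.036).round(3),ray(cam,ce[i],.151).round(3))
wps((520,-100,250,1.25,55),(472,-393,200,1.5,55))
```

```text
scene [597  68  29  10 143] [0.579 1.262 0.036] [0.652 1.023 0.151]
scene [317 283  12  10 104] [ 0.573 -0.115  0.036] [ 0.647 -0.184  0.151]
scene [185 329  16  14 176] [ 0.475 -0.395  0.036] [ 0.561 -0.43   0.151]
scene [246 349  17  15 198] [ 0.606 -0.338  0.036] [ 0.675 -0.38   0.151]
side [386 236  12   7  54] [ 0.679 -0.054  0.036] [ 0.577 -0.217  0.151]
side [466 262  15   8  93] [ 0.79  -0.246  0.036] [ 0.67  -0.38   0.151]
side [381 336  17  12 155] [ 0.474 -0.392  0.036] [ 0.402 -0.504  0.151]
from [645.4  83.2 221.4] 1.098 54.7
-> (520, -100, 250, 1.25)
   55,-44,-5.7,5.7,0,-0.03,0
   55,-43.9,-5.7,7,0,-0.03,0
   55,-43.6,-5.7,8.3,0,-0.031,0
   55,-43.4,-5.7,9.6,0,-0.03,0
   55,-43,-5.8,10.9,0,-0.031,0
-> (472, -393, 200, 1.5)
   55,-41.9,7.1,-6.7,0,-0.036,0
   55,-42.1,7.2,-5.2,0,-0.036,0
   55,-42.3,7.1,-3.6,0,-0.036,0
   55,-42.4,7.2,-2.1,0,-0.035,0
   55,-42.4,7.1,-0.7,0,-0.036,0
   55,-42.4,7.2,0.9,0,-0.035,0
   55,-42.3,7.1,2.3,0,-0.036,0
```

Emit:
servo_tool:
  deltas: [55,-44,-5.7,5.7,0,-0.03,0,55,-43.9,-5.7,7,0,-0.03,0,55,-43.6,-5.7,8.3,0,-0.031,0,55,-43.4,-5.7,9.6,0,-0.03,0,55,-43,-5.8,10.9,0,-0.031,0]

```text
clock: 22.75
position: [0.5151, -0.1009, 0.2425]
tool_rot: [-1.343, -0.971, 0.971]
ft_force: [0.4, -0.9, 0.6]
width: 0.0551
```

Emit:
servo_tool:
  deltas: [55,-41.9,7.1,-6.7,0,-0.036,0,55,-42.1,7.2,-5.2,0,-0.036,0,55,-42.3,7.1,-3.6,0,-0.036,0,55,-42.4,7.2,-2.1,0,-0.035,0,55,-42.4,7.1,-0.7,0,-0.036,0]

```text
clock: 23.25
position: [0.4813, -0.3108, 0.2064]
tool_rot: [-1.272, -1.105, 1.105]
ft_force: [0.2, 0.1, 0.9]
width: 0.0551
```

Emit:
servo_tool:
  deltas: [55,-42.4,7.2,0.9,0,-0.035,0,55,-42.3,7.1,2.3,0,-0.036,0,55,0,0,0,0,0,0,55,0,0,0,0,0,0,55,0,0,0,0,0,0]

```text
clock: 23.75
position: [0.4684, -0.3919, 0.1926]
tool_rot: [-1.241, -1.157, 1.156]
ft_force: [-0.6, 0.7, -0.2]
width: 0.0551
```

Run:
```python
from jar import *
cv2.imwrite('pics/w8.png',cap('b',.038))
env.get_state()
```

```text
tcp [ 0.46869842 -0.39164958  0.19295078]
[ 302  199   46   46 1040] [324. 216.] [ 0.4684 -0.3924  0.038 ] tool shift mm [ -0.8 155.    0.3]
```

View pics/w8.png

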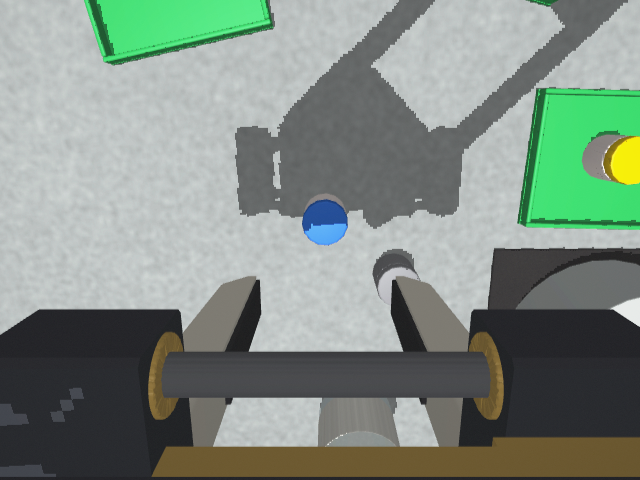

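Jar 2's cap is at (325,222), upright and between the jaws. The grey one at (397,275) stays clear of the right finger.

Emit:
servo_tool:
  deltas: [55,-0.8,45,-4,0,0,0,55,0,45,0,0,0,0,55,0,45,0,0,0,0,55,0,28,0,0,0,0,55,0,14,0,0,0,0]

```text
clock: 24.3
position: [0.4717, -0.3911, 0.0135]
tool_rot: [-1.237, -1.158, 1.157]
ft_force: [-0.7, 0.1, -0.5]
width: 0.0548
```

Emit:
servo_tool:
  deltas: [55,0,0,0,0,0,0,0,0,0,0,0,0,0,0,0,0,0,0,0,0,0,0,0,0,0,0,0,0,0,0,0,0,0,0]

```text
clock: 24.8
position: [0.4732, -0.3949, 0.0178]
tool_rot: [-1.245, -1.158, 1.157]
ft_force: [-0.2, 1.6, 7.0]
width: 0.0357
```

Run:
```python
from plan import *
s=env.get_state();print(s['ft_force'],s['width'])
p=s['position']*1000
wps((p[0],p[1],150,None,0),(490,-80,260,1.3,0),(586,112,240,1.1,0),(586,112,145,1.1,0))
```

```text
[-0.24908975  1.6127722   6.99077919] 0.035716067869662485
from [ 473.2 -394.9   17.8] 1.5 35.7
-> (np.float64(473.240120790927), np.float64(-394.8707022665818), 150, np.float64(1.5))
   0,0,-44.1,0,0,-0,0
   0,0,-44,0,0,-0,0
   0,0,-44.1,0,0,-0,0
-> (490, -80, 260, 1.3)
   0,45,-15.7,0.8,0,0.029,0
   0,45,-15.7,2.1,0,0.028,0
   0,44.9,-15.7,3.4,0,0.029,0
   0,44.8,-15.7,4.7,0,0.028,0
   0,44.7,-15.7,5.9,0,0.029,0
   0,44.5,-15.7,7.2,0,0.028,0
   0,44.2,-15.8,8.4,0,0.029,0
-> (586, 112, 240, 1.1)
   0,42.1,4,-8.2,0,0.04,0
   0,42.4,4,-6.5,0,0.04,0
   0,42.7,4,-4.9,0,0.04,0
   0,42.9,4,-3.1,0,0.04,0
   0,42.9,4,-1.4,0,0.04,0
-> (586, 112, 145, 1.1)
   0,-0,47.5,-0,0,-0,0
   0,-0,47.5,-0,0,-0,0
```

Emit:
servo_tool:
  deltas: [0,0,-44,0,0,0,0,0,0,-44,0,0,0,0,0,0,-44,0,0,0,0,0,45,-15.7,0.8,0,0.029,0,0,45,-15.7,2.1,0,0.028,0]

```text
clock: 25.3
position: [0.4773, -0.3046, 0.1815]
tool_rot: [-1.272, -1.113, 1.112]
ft_force: [0.8, 0.1, -1.4]
width: 0.0354
```

Emit:
servo_tool:
  deltas: [0,44.9,-15.7,3.4,0,0.029,0,0,44.8,-15.7,4.7,0,0.028,0,0,44.7,-15.7,5.9,0,0.029,0,0,44.5,-15.7,7.2,0,0.028,0,0,44.2,-15.8,8.4,0,0.029,0]

```text
clock: 25.8
position: [0.4886, -0.0775, 0.2591]
tool_rot: [-1.327, -1.007, 1.006]
ft_force: [1.0, -0.2, -1.6]
width: 0.0351
```

Emit:
servo_tool:
  deltas: [0,42.1,4,-8.2,0,0.04,0,0,42.4,4,-6.5,0,0.04,0,0,42.7,4,-4.9,0,0.04,0,0,42.9,4,-3.1,0,0.04,0,0,42.9,4,-1.4,0,0.04,0]

```text
clock: 26.3
position: [0.5854, 0.1145, 0.2383]
tool_rot: [-1.397, -0.855, 0.854]
ft_force: [1.0, -0.1, 0.3]
width: 0.0353
```

Emit:
servo_tool:
  deltas: [0,0,20,0,0,0,0,0,0,20,0,0,0,0,0,0,20,0,0,0,0,0,0,0,0,0,0,0,0,0,0,0,0,0,0]

```text
clock: 26.8
position: [0.585, 0.1128, 0.1783]
tool_rot: [-1.396, -0.856, 0.856]
ft_force: [-0.2, 0.1, -0.3]
width: 0.0356
```

Run:
```python
from plan import *
s=env.get_state();print(s['ft_force'],s['width'],s['position'])
shot('scene','s9',(320,130,520,290),4)
wps((586,112,145,1.1,0))
```

```text
[-0.21024287  0.11680573 -0.30822538] 0.03555839913659086 [0.58496216 0.11277622 0.17833597]
from [585.5 112.7 179.1] 1.1 35.4
-> (586, 112, 145, 1.1)
   0,-0.4,34.1,-0.7,0,-0,0
```

View pics/s9.png

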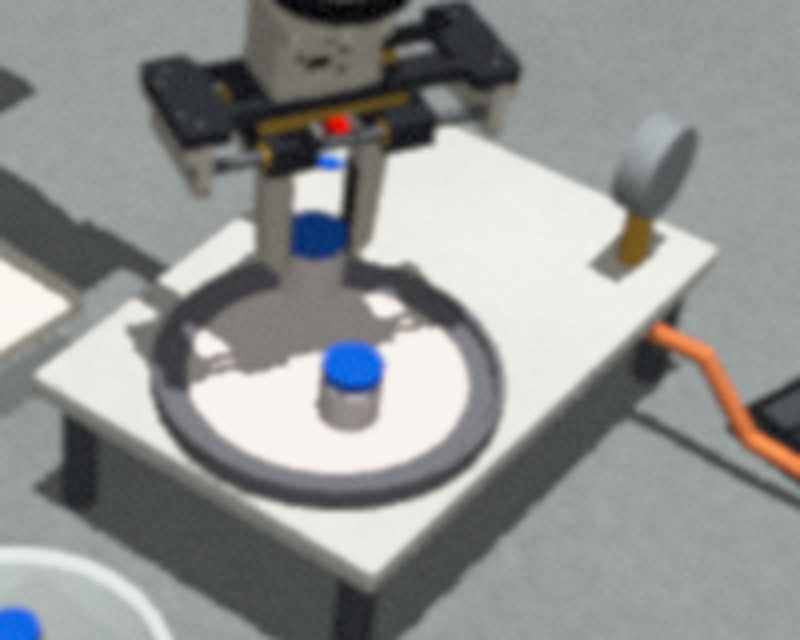

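Jar 1 stands upright on the plate at crop (352,390). Jar 2 is held above the plate at crop (318,240), on the far side of the plate.

Emit:
servo_tool:
  deltas: [0,0,30,0,0,0,0,0,0,9,0,0,0,0,0,0,4,0,0,0,0,0,0,2,0,0,0,0,0,0,0,0,0,0,0]

```text
clock: 27.35
position: [0.5855, 0.1129, 0.1337]
tool_rot: [-1.396, -0.857, 0.855]
ft_force: [0.8, -1.2, -0.3]
width: 0.0356
```

Emit:
servo_tool:
  deltas: [0,0,0,0,0,0,0]

```text
clock: 27.45
position: [0.5856, 0.1129, 0.1339]
tool_rot: [-1.397, -0.857, 0.855]
ft_force: [-0.3, -0.1, -0.7]
width: 0.0353
```

Emit:
servo_tool:
  deltas: [0,0,1,0,0,0,0,55,0,0,0,0,0,0,55,0,0,0,0,0,0,55,0,0,0,0,0,0,55,0,-45,0,0,0,0]

```text
clock: 27.95
position: [0.5808, 0.1128, 0.1712]
tool_rot: [-1.389, -0.846, 0.864]
ft_force: [0.4, -0.6, -0.1]
width: 0.0541
```

Emit:
servo_tool:
  deltas: [55,0,-45,0,0,0,0,55,0,-20,0,0,0,0,55,0,0,0,0,0,0,55,0,0,0,0,0,0,55,0,0,0,0,0,0]

```text
clock: 28.45
position: [0.5839, 0.1129, 0.2399]
tool_rot: [-1.394, -0.853, 0.858]
ft_force: [-0.3, 0.3, 0.1]
width: 0.0545
```

Run:
```python
from st import *
import plan
shot('wrist','w10')
s=env.get_state();print(s['position'])
# fit rim: dark-grey ring outline in scene
im=env.get_image('scene')[:,:,::-1]
cv2.imwrite('pics/s10.png',im)
print('plate centre guess',ray('scene',(402,223),.115),S(P,(.015,-.08,.115)))
plan.wps((600,-50,260,1.1,60),(616,-154,200,1.1,60),(616,-154,80.7,1.1,60))
for cam in('scene','side'):
  for n in('jar1','dome','jar3'):
    for r in env.recognise(n,cam): print(cam,n,round(r['conf'],2),np.round(r['position']),ray(cam,r['position'],.02).round(3))
```

```text
[0.58393303 0.11287836 0.23979221]
plate centre guess [0.61379806 0.0999438  0.115     ] [0.61422559 0.09608062 0.115     ]
from [584.1 112.9 239.9] 1.1 55.0
-> (600, -50, 260, 1.1)
   60,-34.5,-5,-22,0,0,0
   60,-34.5,-5,-22,0,0,0
   60,-34.5,-5,-22,0,0,0
   60,-34.4,-5.1,-22.1,0,0,0
-> (616, -154, 200, 1.1)
   60,-28.5,20,-20.5,0,0,0
   60,-28.5,20,-20.5,0,0,0
   60,-28.5,20,-20.4,0,0,0
-> (616, -154, 80.7, 1.1)
   60,0,39.8,-0,0,0,0
   60,0,39.8,-0,0,0,0
   60,0,39.7,-0,0,0,0
scene jar1 0.68 [406. 223.] [0.558 0.195 0.02 ]
scene jar1 0.6 [230. 339.] [ 0.527 -0.341  0.02 ]
scene jar1 0.58 [394. 207.] [0.498 0.219 0.02 ]
scene dome 0.76 [320. 310.] [ 0.606 -0.154  0.02 ]
scene jar3 0.68 [406. 223.] [0.558 0.195 0.02 ]
scene jar3 0.6 [230. 339.] [ 0.527 -0.341  0.02 ]
scene jar3 0.58 [394. 207.] [0.498 0.219 0.02 ]
side jar1 0.61 [400. 322.] [ 0.534 -0.333  0.02 ]
side jar1 0.52 [353. 186.] [0.751 0.296 0.02 ]
side dome 0.93 [392. 264.] [ 0.635 -0.134  0.02 ]
side dome 0.68 [454. 254.] [ 0.795 -0.166  0.02 ]
side jar3 0.61 [400. 322.] [ 0.534 -0.333  0.02 ]
side jar3 0.52 [353. 186.] [0.751 0.296 0.02 ]
```

View pics/w10.png

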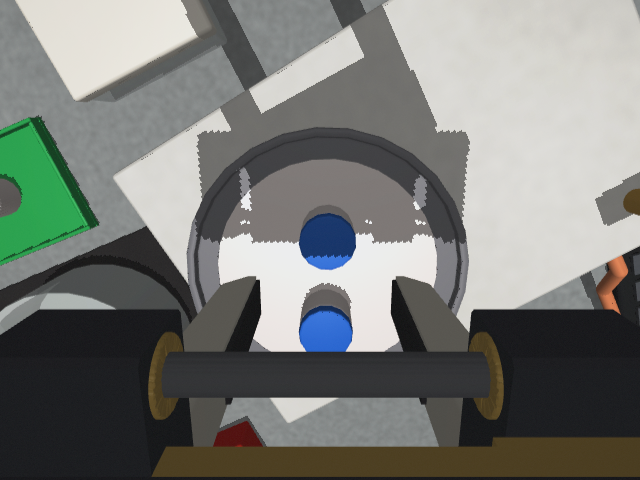

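Both blue jars stand upright on the plate, at (327,240) and (326,330). The rim is centred on column 327, so the plate centre is about (0.614,0.098).

Emit:
servo_tool:
  deltas: [60,-34.5,-5,-22,0,0,0,60,-34.5,-5,-22,0,0,0,60,-34.5,-5,-22,0,0,0,60,-34.5,-5,-22,0,0,0,60,-28.5,20,-20.5,0,0,0]

```text
clock: 29.35
position: [0.6081, -0.0874, 0.2455]
tool_rot: [-1.402, -0.86, 0.852]
ft_force: [0.2, 1.7, 0.9]
width: 0.0602
```

Emit:
servo_tool:
  deltas: [60,-28.5,20,-20.5,0,0,0,60,-28.5,20,-20.5,0,0,0,60,0,40,0,0,0,0,60,0,0,0,0,0,0,60,0,0,0,0,0,0]

```text
clock: 29.85
position: [0.6164, -0.1536, 0.1617]
tool_rot: [-1.394, -0.855, 0.856]
ft_force: [-0.7, -0.3, 1.3]
width: 0.06
```

Emit:
servo_tool:
  deltas: [60,0,0,0,0,0,0,60,0,0,0,0,0,0]

```text
clock: 30.05
position: [0.6181, -0.1537, 0.1644]
tool_rot: [-1.399, -0.859, 0.855]
ft_force: [0.4, -0.6, 0.5]
width: 0.0602
```

Run:
```python
from jar import *
im=cap('b',.108)
s=env.get_state();print(proj('wrist',[*s['position'][:2],.108]))
cv2.imwrite('pics/w11.png',im)
```

```text
tcp [ 0.61794216 -0.1536713   0.16416447]
[ 297  217   53   60 2477] [323. 246.] [ 0.6128 -0.152   0.108 ] tool shift mm [-0.9 56.1  5.5]
[324.75451839 255.76852257]
```

Emit:
servo_tool:
  deltas: [60,-0.7,40,3,0,0,0,60,0,30,0,0,0,0,60,0,12,0,0,0,0,60,0,0,0,0,0,0,0,0,0,0,0,0,0]

```text
clock: 30.6
position: [0.6148, -0.1535, 0.0812]
tool_rot: [-1.398, -0.857, 0.855]
ft_force: [0.4, -0.4, 0.5]
width: 0.0556
```

Emit:
servo_tool:
  deltas: [0,0,0,0,0,0,0,0,0,0,0,0,0,0,0,0,0,0,0,0,0,0,0,0,0,0,0,0,0,0,-20,0,0,0,0]

```text
clock: 31.1
position: [0.6114, -0.1523, 0.0968]
tool_rot: [-1.39, -0.852, 0.858]
ft_force: [-0.8, 0.0, -3.7]
width: 0.0293
```

Emit:
servo_tool:
  deltas: [0,0,-40,0,0,0,0,0,0,-45,0,0,0,0,0,0,-45,0,0,0,0,0,0,-45,0,0,0,0,0,0,0,0,0,0,0]

```text
clock: 31.6
position: [0.6165, -0.1545, 0.2823]
tool_rot: [-1.406, -0.863, 0.851]
ft_force: [0.7, 0.2, -2.4]
width: 0.0294
```

Run:
```python
from plan import *
s=env.get_state();print(s['ft_force'],s['width'])
wps((613.8,98,278,1.1,0))
```

```text
[ 0.66370123  0.21675048 -2.40571761] 0.02944119137964748
from [ 616.5 -154.5  282.3] 1.1 29.4
-> (613.8, 98, 278, 1.1)
   0,37.3,0.7,19.5,0,0,0
   0,37.3,0.7,19.5,0,0,0
   0,37.3,0.7,19.5,0,0,0
   0,37.3,0.7,19.5,0,0,0
   0,37.3,0.7,19.4,0,0,0
   0,37.3,0.8,19.5,0,0,0
```

Emit:
servo_tool:
  deltas: [0,25,0,13,0,0,0,0,37,0,19.5,0,0,0,0,37,0,19.5,0,0,0,0,37,0,19.5,0,0,0,0,37,0,19.5,0,0,0]

```text
clock: 32.1
position: [0.61, 0.0436, 0.2726]
tool_rot: [-1.394, -0.853, 0.858]
ft_force: [-0.0, 0.6, -3.3]
width: 0.0293
```

Emit:
servo_tool:
  deltas: [0,35,0,18,0,0,0,0,16,0,8,0,0,0,0,0,0,0,0,0,0,0,0,0,0,0,0,0,0,0,0,0,0,0,0]

```text
clock: 32.6
position: [0.6111, 0.0979, 0.2741]
tool_rot: [-1.396, -0.854, 0.856]
ft_force: [0.5, 0.0, -3.9]
width: 0.0295
```

Emit:
servo_tool:
  deltas: [0,0,0,0,0,0,0,0,0,0,0,0,0,0]

```text
clock: 32.8
position: [0.6113, 0.0981, 0.2748]
tool_rot: [-1.397, -0.854, 0.855]
ft_force: [-0.3, 0.1, -3.9]
width: 0.0294
```

Run:
```python
from plan import *
s=env.get_state();print(s['ft_force'],s['width'])
wps((613.8,98,225,1.1,0))
b=env.get_image('scene')[:,:,::-1][110:290,320:520];c=env.get_image('side')[:,:,::-1][95:275,230:430]
cv2.imwrite('pics/c12.png',np.hstack([cv2.resize(b,(400,360)),cv2.resize(c,(400,360))]))
```

```text
[-0.29615128  0.13869916 -3.87417876] 0.029375828166979086
from [611.3  98.1 274.8] 1.098 29.4
-> (613.8, 98, 225, 1.1)
   0,0.5,24.9,-1.1,0,-0.001,0
   0,0.6,24.9,-1.2,0,-0.001,0
```

View pics/c12.png

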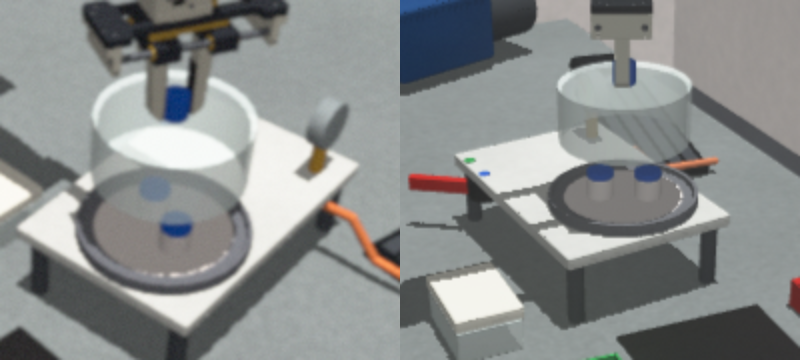

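The dome hangs over both jars, centred on the rim, and the wing is still at the green side. Lowering.

Emit:
servo_tool:
  deltas: [0,1,25,-2,0,0,0,0,0,20,0,0,0,0,0,0,15,0,0,0,0,0,0,8,0,0,0,0,0,0,0,0,0,0,0]

```text
clock: 33.4
position: [0.6128, 0.0991, 0.2057]
tool_rot: [-1.395, -0.854, 0.857]
ft_force: [-0.2, -0.3, -3.8]
width: 0.0295
```

Emit:
servo_tool:
  deltas: [0,0,4,0,0,0,0,0,0,3,0,0,0,0,0,0,2,0,0,0,0,0,0,2,0,0,0,0,0,0,0,0,0,0,0]

```text
clock: 33.9
position: [0.6133, 0.0993, 0.1958]
tool_rot: [-1.396, -0.856, 0.856]
ft_force: [-0.0, 0.1, -3.2]
width: 0.0295
```

Emit:
servo_tool:
  deltas: [0,0,0,0,0,0,0,0,0,0,0,0,0,0]

```text
clock: 34.1
position: [0.6135, 0.0994, 0.1961]
tool_rot: [-1.396, -0.856, 0.856]
ft_force: [0.0, 0.2, -4.2]
width: 0.0296
```

Emit:
servo_tool:
  deltas: [0,0,2,0,0,0,0,0,0,1,0,0,0,0,0,0,1,0,0,0,0,0,0,0,0,0,0,0,0,0,0,0,0,0,0]

```text
clock: 34.6
position: [0.6133, 0.0993, 0.1923]
tool_rot: [-1.396, -0.856, 0.856]
ft_force: [-2.7, -0.3, 1.0]
width: 0.0296
```

Emit:
servo_tool:
  deltas: [55,0,0,0,0,0,0,60,0,0,0,0,0,0,60,0,0,0,0,0,0,60,0,-30,0,0,0,0,60,0,-40,0,0,0,0]

```text
clock: 35.1
position: [0.6122, 0.0993, 0.2602]
tool_rot: [-1.393, -0.852, 0.859]
ft_force: [1.1, -0.4, 0.7]
width: 0.0591
```

Run:
```python
from plan import *
wps((500,230,260,1.0,40),(414.5,349,150,.92,40))
```

```text
from [612.2  99.3 260.2] 1.1 59.1
-> (500, 230, 260, 1.0)
   40,16.4,0.1,39.8,0,0.025,0
   40,15.4,0,40.2,0,0.025,0
   40,14.4,0.1,40.6,0,0.025,0
   40,13.4,0,41,0,0.025,0
-> (414.5, 349, 150, 0.92)
   40,13.5,27.5,34.1,0,0.02,0
   40,12.8,27.5,34.3,0,0.02,0
   40,12.1,27.5,34.5,0,0.02,0
   40,11.4,27.5,34.8,0,0.02,0
```

Emit:
servo_tool:
  deltas: [40,16.4,0,39.8,0,0.025,0,40,15.4,0,40.2,0,0.025,0,40,14.4,0,40.6,0,0.025,0,40,13.4,0,41,0,0.025,0,40,13.5,27.5,34.1,0,0.02,0]

```text
clock: 35.6
position: [0.4806, 0.262, 0.238]
tool_rot: [-1.434, -0.771, 0.757]
ft_force: [1.1, 0.1, -0.6]
width: 0.0401
```

Emit:
servo_tool:
  deltas: [40,12.8,27.5,34.3,0,0.02,0,40,12.1,27.5,34.5,0,0.02,0,40,11.4,27.5,34.8,0,0.02,0,40,0,0,0,0,0,0,40,0,0,0,0,0,0]

```text
clock: 36.1
position: [0.4152, 0.3495, 0.1516]
tool_rot: [-1.449, -0.719, 0.721]
ft_force: [0.1, 0.1, 0.9]
width: 0.0398
```

Emit:
servo_tool:
  deltas: [40,0,0,0,0,0,0,40,0,0,0,0,0,0]

```text
clock: 36.3
position: [0.4174, 0.3486, 0.1531]
tool_rot: [-1.449, -0.719, 0.715]
ft_force: [1.0, -0.8, -0.1]
width: 0.0404
```

Run:
```python
from plan import *
b=env.get_image('scene')[:,:,::-1][110:290,320:520];c=env.get_image('side')[:,:,::-1][95:275,230:430];w=env.get_image('wrist')[:,:,::-1]
cv2.imwrite('pics/c13.png',np.vstack([np.hstack([cv2.resize(b,(400,300)),cv2.resize(c,(400,300))]),np.hstack([cv2.resize(w,(400,300)),np.zeros((300,400,3),np.uint8)])]))
ww=w.astype(int);m=((ww[:,:,2]>60)&(ww[:,:,1]<.3*ww[:,:,2])&(ww[:,:,0]<.4*ww[:,:,2]))
s=env.get_state();M=R.from_rotvec(s['tool_rot']).as_matrix();p=s['position']
for r in(225,250,280,310,335):
    q=np.nonzero(m[r])[0]
    if len(q): print(r,q.min(),q.max(),(M.T@(ray('wrist',(q.mean(),r),.081)-p)*1000).round(1))
print(np.nonzero(m.any(1))[0][[0,-1]])
wps((414.5,349,51,.92,40))
```

```text
225 309 331 [-2.8 71.6 13.9]
250 310 331 [-2.6 71.6 -1.2]
280 310 332 [ -2.8  71.7 -19.8]
310 311 332 [ -2.   71.7 -39.2]
335 311 332 [ -2.1  71.7 -56. ]
[201 347]
from [416.8 348.5 152.6] 0.919 39.9
-> (414.5, 349, 51, 0.92)
   40,-0.3,33.9,0.7,0,-0,0
   40,-0.4,33.9,0.7,0,-0.001,0
   40,-0.3,33.8,0.7,0,-0,0
```

View pics/c13.png

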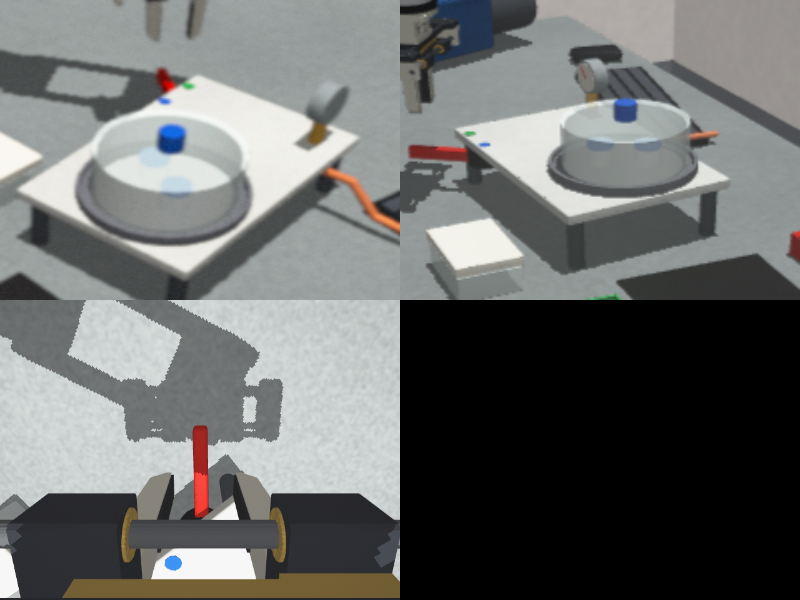

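The dome sits level inside its rim over both jars, seen in both views. The wing lies between the open fingers. Descend and pinch.

Emit:
servo_tool:
  deltas: [40,-2.5,33,5,0,0,0,40,0,33,0,0,0,0,40,0,33,0,0,0,0,40,0,0,0,0,0,0,0,0,0,0,0,0,0]

```text
clock: 36.95
position: [0.4106, 0.3498, 0.0533]
tool_rot: [-1.449, -0.717, 0.718]
ft_force: [0.6, -0.3, -0.5]
width: 0.0356
```

Emit:
servo_tool:
  deltas: [0,0,0,0,0,0,0,0,0,0,0,0,0,0,0,0,0,0,0,0,0]

```text
clock: 37.25
position: [0.4108, 0.35, 0.0543]
tool_rot: [-1.449, -0.719, 0.717]
ft_force: [0.5, -1.7, 7.5]
width: 0.0138
```

Run:
```python
from st import *
s=env.get_state();p=s['position'];print(p,s['width'],s['ft_force'])
M=R.from_rotvec(s['tool_rot']).as_matrix()
for A in((.4903,.292),S(P,(-.098,.12,.07))[:2]): print((M.T@(np.array([*A,p[2]])-p)*1000).round(1))
```

```text
[0.41077398 0.35004749 0.05431515] 0.013767519724818569 [ 0.54590714 -1.65384996  7.50346751]
[  1.9   0.1 -98.4]
[ 6.000e-01  1.000e-01 -1.002e+02]
```

Emit:
servo_tool:
  deltas: [0,-13.8,0,-1,0,-0.14,0,0,-13.8,0,-1,0,-0.14,0,0,-13.8,0,-1,0,-0.14,0,0,-13.8,0,-1,0,-0.14,0,0,0,0,0,0,0,0]

```text
clock: 37.75
position: [0.3919, 0.2991, 0.0544]
tool_rot: [-1.252, -1.146, 1.14]
ft_force: [1.1, 3.7, 4.3]
width: 0.0137
```

Emit:
servo_tool:
  deltas: [0,-13.8,0,-1,0,-0.14,0,0,-13.8,0,-1,0,-0.14,0,0,-13.8,0,-1,0,-0.14,0,0,-13.8,0,-1,0,-0.14,0,0,0,0,0,0,0,0]

```text
clock: 38.25
position: [0.4033, 0.2462, 0.0543]
tool_rot: [-0.954, -1.549, 1.541]
ft_force: [0.9, 5.8, 6.3]
width: 0.014
```

```bash
cat > v.py <<'E'
from st import *
s=env.get_state();p=s['position'];M=R.from_rotvec(s['tool_rot']).as_matrix();a=np.arctan2(M[1,0],M[0,0])
print(p,'yaw',a,s['width'],s['ft_force'],s['torque'])
for A in((.4903,.292),S(P,(-.098,.12,.07))[:2]): d=p[:2]-A; print('valve from pos',np.arctan2(-d[1],-d[0])-P[2]+.7,np.hypot(*d)); 
print('valve from yaw',a-np.pi/2-P[2]+.7)
E
python3 v.py
```

```text
[0.40333898 0.24617501 0.05434473] yaw 2.0376572414903373 0.014045224293226143 [0.93842791 5.79883588 6.30814189] [ 0.84278837 -0.06965994  0.48903135]
valve from pos 1.1322774406344986 0.0982962341667273
valve from pos 1.110222834219603 0.09780109336764549
valve from yaw 1.1141559702841044
```

Emit:
servo_tool:
  deltas: [0,-13.8,0,-1,0,-0.14,0,0,-13.8,0,-1,0,-0.14,0,0,0,0,0,0,0,0]

```text
clock: 38.55
position: [0.4182, 0.2256, 0.0543]
tool_rot: [-0.759, -1.739, 1.727]
ft_force: [-1.4, 11.7, 7.7]
width: 0.0137
```

Emit:
servo_tool:
  deltas: [0,-7,0,-0.3,0,-0.07,0,0,0,0,0,0,0,0,0,0,0,0,0,0,0]

```text
clock: 38.85
position: [0.4188, 0.2251, 0.054]
tool_rot: [-0.703, -1.781, 1.763]
ft_force: [-12.9, 31.8, 12.3]
width: 0.0138
```

```bash
python3 v.py
```

```text
[0.41884928 0.22514465 0.05402395] yaw 2.378902955669738 0.013791557252704464 [-12.87907547  31.75589989  12.25463784] [ 5.29313199  2.23878115 -0.5144177 ]
valve from pos 1.399479385185853 0.09785113114970166
valve from pos 1.3794033913509223 0.09680066235555208
valve from yaw 1.4554016844635052
```

Hard against the vacuum stop, with force up to about 34 N and no further motion. Relax, release and rise.

Emit:
servo_tool:
  deltas: [0,6,0,0,0,0.06,0,40,0,0,0,0,0,0,40,0,0,0,0,0,0,40,0,0,0,0,0,0,40,0,-20,0,0,0,0]

```text
clock: 39.35
position: [0.4153, 0.221, 0.0709]
tool_rot: [-0.745, -1.736, 1.744]
ft_force: [-0.1, 0.1, 0.7]
width: 0.0387
```

Emit:
servo_tool:
  deltas: [40,0,-40,0,0,0,0,40,0,-45,0,0,0,0,40,0,-45,20,0,0,0,40,0,0,40,0,0,0,40,0,0,0,0,0,0]

```text
clock: 39.85
position: [0.3712, 0.1787, 0.2035]
tool_rot: [-0.751, -1.74, 1.742]
ft_force: [-0.7, 0.2, -0.3]
width: 0.0399
```

Run:
```python
from st import *
print(env.get_state()['ft_force'])
b=env.get_image('scene')[:,:,::-1];c=env.get_image('side')[:,:,::-1][130:430,180:540]
cv2.imwrite('pics/c14.png',np.hstack([cv2.resize(b[130:430,140:500],(400,333)),cv2.resize(c,(400,333))]))
ax=S(P,(-.098,.12,.07))
# wing angle from the wrist
w=env.get_image('wrist')[:,:,::-1].astype(int);m=((w[:,:,2]>60)&(w[:,:,1]<.3*w[:,:,2])&(w[:,:,0]<.4*w[:,:,2]))
pts=[]
for r in range(0,340):
    q=np.nonzero(m[r])[0]
    if len(q)>8: pts.append(ray('wrist',(q.mean(),r),.081)[:2])
pts=np.array(pts);print(len(pts))
if len(pts)>9:
    d=pts[-5:].mean(0)-pts[5:10].mean(0);print('valve from line',np.arctan2(d[1],d[0])-P[2]+.7); t=pts[0]-ax[:2];print('from tip',np.arctan2(-t[1],-t[0])-P[2]+.7)
```

```text
[-0.65965011  0.24546496 -0.28397791]
61
valve from line 1.4075566461342413
from tip 1.3707469186095613
```

View pics/c14.png

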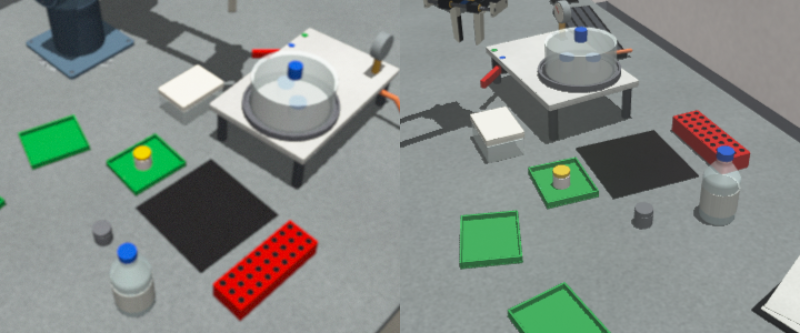

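The last picture shows the job finished: dome seated over both jars, yellow jar upright in the left-most tray, wing at the blue side, bystanders unmoved and no blue-capped jar left on the bench. Handing in.

```bash
python3 -c "
from plant import env
print(env.sign_off())"
```

```text
the job is handed in; nothing more can be done
None
```

The changeover is done and handed in, at about 40 s on the robot's clock.

- **What I did, in order:** I turned the knob to the vent stop and parked the dome on the mat. I stood the yellow-capped jar in the left-most green tray and both blue-capped jars (only two were there) on the chamber plate. Then I seated the dome back in its rim and turned the knob to the vacuum stop.
- **Jar knocked aside:** one blue-capped jar had shifted about 4 cm during the run. I measured it again and picked it up without trouble.
- **Final checks:**
  - **Dome:** it sits level in its rim with both jars inside. It settled at the same height it was lifted from, to within 1 mm.
  - **Yellow jar:** it stands upright in the tray.
  - **Knob:** it reads 1.37 to 1.41 rad against the 1.4 stop, and I pressed it against that stop.
  - **Bystanders:** the bottle, tip box, rack and grey look-alike look unmoved, and the gripper touches nothing.
- **Deviations:**
  - **Knob angle:** the estimates differ by about 0.04 rad, from calibration error.
  - **Yellow jar set-down:** it touched the tray floor with about 29 N, firmer than intended but below the limits.

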